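Fetch the vial from behind the instruments and put them back

ROBOT

A 6-joint arm with a two-finger parallel gripper is mounted at the origin on the work surface. World frame = base frame: x ahead of the robot, y to its left, z up, the work surface at z = 0. Lengths are in mm, angles in rad, forces in N, time in s.
With the tool pointing down it reaches from about 350 to 875 mm from the base axis. Payload 4.2 kg.
Tool frame: the origin (TCP) lies on the mounting face of the last link; the fingertips stand 173 mm ahead of it and the grasp point (between the pads) lies 155 mm ahead of it; z points along the fingers, y is the direction in which the jaws open and shut (so a half turn about z gives the same grasp; the last joint's range is limited). The gripper opens to 85 mm and grips with 20 to 120 N. Pads are 22 mm wide; open, the fingers measure 114 mm over their backs; the gripper's body (76 mm by 85 mm) begins 54 mm behind the grasp point. The pads swing forward as they close: fully open they stand 13 mm farther back than shut.
Start: joints at [1.382, 0.385, 0.008, 0, -1.194, -0.259], TCP at [270.581, 563.37, 404.712] pointing down, gripper open.
Joint ranges: [-3.14, 3.14], [-1.21, 2.06], [-1.07, 1.41], [-3.16, 2.05], [-2.99, -0.16], [-3.1, 3.1]. Speed limits (rad/s): [2.79, 2.79, 3.14, 3.14, 3.14, 3.14].

INTERFACE

Orientations are given as a unit quaternion [x, y, z, w].
In Python, from bench import arm gives the robot as it stands.
- The arm moves only by the shell command python3 -m jog 'ROWS' [OPENING]. ROWS is JSON, a list that holds one entry, the list of rows, each a list of 4 numbers: the shift along the tool's x, y, z in mm, then the turn about the tool's z in degrees. In form: [[[x, y, z, spin], ...]]. A call has exactly 5 rows; each row is the pose to reach, as a shift and turn from the pose measured when the call began, along the tool's axes at that moment; what a row does not reach only later rows make up. A row lasts 1/8 s, in which the tool goes at most 62.5 mm and 10.7 degrees, less where a joint would pass 70% of its speed; a pose out of reach is approached as far as the arm can. A call with a gripper value outside its range is refused whole. OPENING is the finger opening in mm, from 0 to 85.4, set as the call begins (- or left out, the last holds). The fingers move at their own pace and stop on an object; the grip force is fixed at half the most. Time passes only in rows, so rows that repeat a pose let the fingers close, or fill a call up. It gives the time, the measured TCP pose, the force and the opening at its end, in the units of the state.
- arm.read_state(): the state, without advancing time (a new reading comes with each control period).
- arm.get_image(name): name is "scene" or "top"; returns (picture, depth): 400x640x3 uint8, blue, green, red; 400x640 float32, mm along the optical axis (not along the pixel's ray), 0 where there is no reading.
- arm.camera_params(name): a dict with "mtx" (3x3 intrinsics, pixels), "k1" (the pictures are not rectified: a ray, as slopes to the right and down, at radius r is drawn at 1 + k1 r^2 times it, then the intrinsics apply), "R" (3x3) and "t" (3): a world point X has camera coordinates R X + t. Camera axes: x right, y down, z forward; pixel columns grow to the right and rows downward; lengths in mm; the calibration is good to about 2 mm. A picture is of the moment at which its call begins. camera_params takes no time and is no camera call.
- arm.job_done(): hands the job in, once; it reports no verdict.
The state is a dict: "clock": time; "joints": joint angles; "joint_vel": joint speeds; "joint_efforts": joint torques, N m; "position": TCP position; "ee_rot": TCP orientation; "contact_force": force on the tool from outside, world axes, zero at the start; "wrist_torque": the same for the moment, N m; "gripper_width": finger opening in mm.
Only numpy, scipy, OpenCV 4.12 (cv2) and the standard library are available. Lean on these libraries where they do the work, as an engineer would, in place of code of your own. Each camera call takes 0.05 s, during which the arm holds its last target.

TASK

The small amber vial on the aluminium tray is hemmed in by the steel jar, the white carton and the black otoscope handle: first stand all three of these upright on the grey mat, leaving the vial where it is, then take the vial out and stand it upright in the round steel dish. After that put the jar, the carton and the handle back upright on the tray, each on the very mark it came from. Do not tip the glass vial over, and leave the nasal speculum and the tuning fork where they lie.

Things in the scene. Friction and masses are not known exactly. Their poses are not given: they have to be found in the camera images.
- jar: Loose steel jar with lid, upright cylinder 50 mm in diameter (lid 51 mm), 91 mm high, plus a black knob 14 mm wide on the lid up to 102 mm; about 0.2 kg. Origin: centre of its underside, z up. Starts on one of the three large marks of the tray (which one changes).
- carton: Loose rigid white carton with a blue band and a blue dot on top, 44 x 44 mm square, 100 mm high, upright; about 0.1 kg. Origin: centre of its underside, z up, x and y square to its faces. Starts on one of the three large marks (which one changes).
- scope_handle: Loose black otoscope handle standing on its flat end: foot 34 mm in diameter and 12 mm high, shaft 30 mm in diameter up to 90 mm, above it a steel collar 29 mm in diameter up to 100 mm and a neck 19 mm in diameter up to 110 mm; about 0.2 kg. Origin: centre of its underside, z up. Starts on one of the three large marks (which one changes).
- vial: Loose amber glass vial, upright, with paper label and aluminium cap: body 28 mm in diameter up to 34 mm, neck 19 mm, cap 23 mm in diameter from 40 mm to the top at 50 mm; about 40 g. Origin: centre of its underside, z up. Starts on the small mark of the tray, with the three other things close around it on its left, its right and its robot side.
- rack_tray: Fixed flat aluminium tray 150 mm (its x) by 180 mm (its y), floor 4 mm thick, lip 3 mm wide and 8 mm high in all. Origin: centre of its underside; its x points away from the robot at yaw 0. Grey round marks on its floor: three large ones (58 mm across) at x,y = (30, 52), (30, -52) and (-20, 0) mm, and a small one (34 mm) at (30, 0) mm. Things start within about 2 mm of their marks.
- mat: Fixed plain grey plastic mat, the clearing place, 270 mm (its x) by 120 mm (its y), 3 mm thick, no lip; empty at the start; it lies on one side of the tray, the dish on the other (sides change). Origin: centre of its underside.
- dish: Fixed shallow round steel dish for the vial, empty at the start: outer diameter 70 mm at the rim, inner floor about 60 mm across at 3 mm height, rim 12 mm high, wall 3 mm. Origin: centre of its underside.
- nasal_speculum: Bystander: loose steel nasal speculum lying flat beyond the tray, 130 mm long along its x (handles to -x), 48 mm wide, 10 mm high. Origin: underside, near its middle.
- tuning_fork: Bystander: loose aluminium tuning fork lying flat beyond the tray, 170 mm long along its x (from -65 to 105 mm), 30 mm wide, 10 mm high. Origin: underside, at the root of its prongs.
There are look-alikes about, which are no part of the job. Several things look just like the vial: the one meant starts farthest to the robot's left.

How it is judged (in metres and radians):
On the way, in this order (a step that is already met when the one before it is completed fails the run):
1. jar, carton and handle all stand released on the mat, the vial still in its place (x of jar in the frame of mat between -0.133 and 0.133 m and y of jar in the frame of mat between -0.058 and 0.058 m and z of each of jar, carton, scope_handle in the frame of mat below 0.008 m and angle between each of jar, carton, scope_handle's own z axis and vertical below 0.1 rad and linear speed of each of jar, carton, scope_handle below 0.02 m/s and contact force between the fingers and jar below 0.1 N and x of carton in the frame of mat between -0.133 and 0.133 m and y of carton in the frame of mat between -0.058 and 0.058 m and contact force between the fingers and carton below 0.1 N and x of scope_handle in the frame of mat between -0.133 and 0.133 m and y of scope_handle in the frame of mat between -0.058 and 0.058 m and contact force between the fingers and scope_handle below 0.1 N and distance of vial from where it was at the start of the episode below 0.03 m), for 0.2 s.
2. the vial stands released in the dish, the other three still on the mat (horizontal distance between vial and dish below 0.018 m and z of vial in the frame of dish between -0.002 and 0.008 m and angle between each of vial, jar, carton, scope_handle's own z axis and vertical below 0.1 rad and linear speed of each of vial, jar, carton, scope_handle below 0.02 m/s and contact force between the fingers and vial below 0.1 N and x of jar in the frame of mat between -0.133 and 0.133 m and y of jar in the frame of mat between -0.058 and 0.058 m and z of each of jar, carton, scope_handle in the frame of mat below 0.008 m and contact force between the fingers and jar below 0.1 N and x of carton in the frame of mat between -0.133 and 0.133 m and y of carton in the frame of mat between -0.058 and 0.058 m and contact force between the fingers and carton below 0.1 N and x of scope_handle in the frame of mat between -0.133 and 0.133 m and y of scope_handle in the frame of mat between -0.058 and 0.058 m and contact force between the fingers and scope_handle below 0.1 N), for 0.2 s.
At the end, for the whole second after the job is handed in: The vial stands in the dish, centre within 18 mm of its centre; jar, carton and handle stand within 15 mm of their starts (any yaw); all four upright within 0.1 rad, released and at rest; speculum and fork within 20 mm of their starts (horizontal distance between vial and dish below 0.018 m and z of vial in the frame of dish between -0.002 and 0.008 m and angle between each of vial, jar, carton, scope_handle's own z axis and vertical below 0.1 rad and linear speed of each of vial, jar, carton, scope_handle below 0.02 m/s and contact force between the fingers and vial below 0.1 N and distance of each of jar, carton, scope_handle from where it was at the start of the episode below 0.015 m and contact force between the fingers and jar below 0.1 N and contact force between the fingers and carton below 0.1 N and contact force between the fingers and scope_handle below 0.1 N and distance of each of nasal_speculum, tuning_fork from where it was at the start of the episode below 0.02 m); the robot touches nothing.
It fails at once if the vial is tipped over (more than 0.6 rad) (angle between vial's own z axis and vertical above 0.6 rad).
It fails at once if the nasal speculum is moved by more than 20 mm (distance of nasal_speculum from where it was at the start of the episode above 0.02 m).
It fails at once if the tuning fork is moved by more than 20 mm (distance of tuning_fork from where it was at the start of the episode above 0.02 m).
It also fails if it takes over 136 s, if anything falls off the work surface, if the arm or the gripper's body presses on something with over 40 N, if the wrist force passes 120 N, or if a joint passes its speed limit or range.

## Working session

There is one attempt and no reset: what is moved stays moved. The work goes in short steps, Python scripts to look and compute and a shell command to move; the robot and the scene stay as the last step left them, time stands still between calls to the robot, and variables do not carry over. Pictures are saved under pics/ and viewed, and the job is handed in when it is done.

```bash
ls; mkdir -p pics; python3 - <<'E'
from bench import arm
import cv2,numpy as np
print(arm.read_state())
for n in ("scene","top"):
    im,d=arm.get_image(n); cv2.imwrite(f"pics/{n}0.png",im); np.save(f"{n}0.npy",d); cv2.imwrite(f"{n}0raw.png",im)
    print(n,arm.camera_params(n), d[d>0].min(), d.max())
E
```

```text
pics
{'clock': 0.0, 'joints': array([ 1.38162073e+00,  3.85556666e-01,  6.57941365e-03, -5.15044093e-04,
       -1.19397630e+00, -2.58590221e-01]), 'joint_vel': array([-0.0003615 , -0.00085524,  0.00048489, -0.0002814 ,  0.00030943,
       -0.00020639]), 'joint_efforts': array([ 5.09141246e-04, -3.92291522e+01,  1.88400578e+01,  4.18611825e+00,
       -4.69834442e-03, -5.88027802e-06]), 'position': array([270.47551865, 563.2017536 , 403.60054317]), 'ee_rot': array([ 9.75021034e-01, -2.22109800e-01, -2.01779486e-04,  1.08626713e-03]), 'contact_force': array([-0.17729468,  0.5768905 , -0.39319877]), 'wrist_torque': array([-0.03249746,  0.02750464, -0.00546692]), 'gripper_width': 85.29281107813311}
scene {'mtx': array([[490.01461415,   0.        , 327.60172398],
       [  0.        , 490.01461415, 191.27375702],
       [  0.        ,   0.        ,   1.        ]]), 'k1': -0.05940441542066905, 'R': array([[ 0.41386488,  0.91027974, -0.01032748],
       [ 0.5833958 , -0.27391959, -0.76460277],
       [-0.69883131,  0.31041723, -0.64441907]]), 't': array([-251.13004463, -317.25717482, 1615.23294749])} 805.5026 3815.6848
top {'mtx': array([[483.93410206,   0.        , 324.37668231],
       [  0.        , 483.93410206, 196.75909602],
       [  0.        ,   0.        ,   1.        ]]), 'k1': -0.14451038624562887, 'R': array([[-0.02894506, -0.99956817, -0.00506536],
       [-0.99392402,  0.02931925, -0.10609162],
       [ 0.10619432,  0.00196375, -0.99434346]]), 't': array([  23.74307493,  605.90641912, 1266.52283142])} 706.51355 2223.3115
```

View pics/scene0.png

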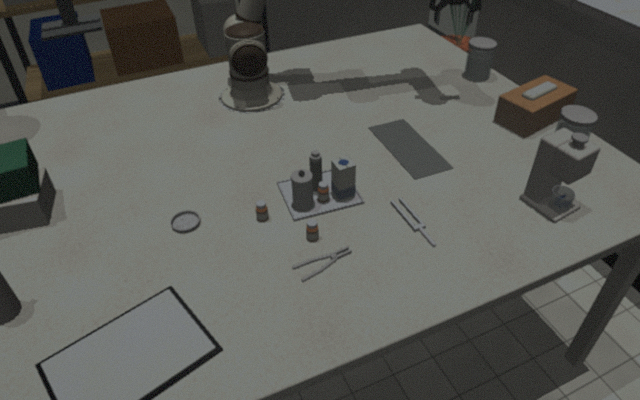

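View pics/top0.png

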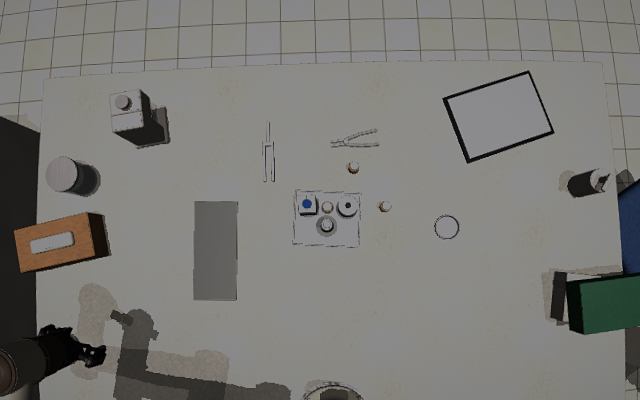

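Top view: the mat is at (216,250) and the tray at (326,219). The carton stands at (308,205), the jar at (347,205), the handle at (326,226) and the vial at (327,207). The dish is at (447,227). Loose decoy vials stand at (353,167) and (385,206). Next I measure these.

```bash
cat > h.py <<'E'
import cv2,numpy as np
from bench import arm
def ray(n,u,v):
    P=arm.camera_params(n);K=P['mtx'];k=P['k1'];R=P['R'];t=P['t']
    x=(u-K[0,2])/K[0,0];y=(v-K[1,2])/K[1,1]
    s=1.
    for _ in range(20): s=1+k*((x/s)**2+(y/s)**2)
    d=R.T@np.array([x/s,y/s,1]); return -R.T@t,d
def pl(n,u,v,z):
    o,d=ray(n,u,v); return o+d*(z-o[2])/d[2]
def proj(n,X):
    P=arm.camera_params(n);K=P['mtx'];c=P['R']@np.array(X,float)+P['t'];a=c[:2]/c[2];a=a*(1+P['k1']*(a@a))
    return K[0,0]*a[0]+K[0,2],K[1,1]*a[1]+K[1,2]
def depthpt(n,d,u,v):
    P=arm.camera_params(n);o,r=ray(n,u,v); return o+r*d[int(v),int(u)]
E
python3 - <<'E'
import cv2
a=cv2.imread('top0raw.png');b=cv2.imread('scene0raw.png')
cv2.imwrite('pics/topz.png',cv2.resize(a[110:310,185:465],None,fx=2.8,fy=2.8,interpolation=2))
cv2.imwrite('pics/topzz.png',cv2.resize(a[182:257,285:370],None,fx=8,fy=8,interpolation=2))
cv2.imwrite('pics/scz.png',cv2.resize(b[140:240,260:380],None,fx=6,fy=6,interpolation=2))
E
```

```text
(no output)
```

View pics/topzz.png

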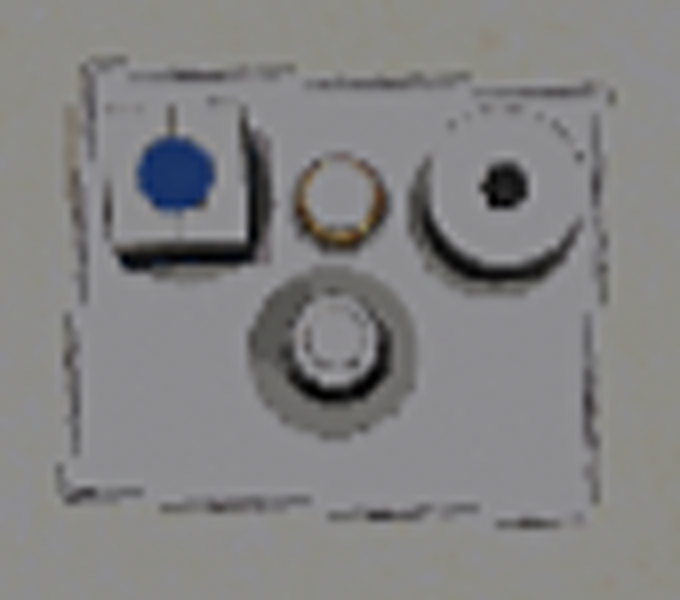

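View pics/scz.png

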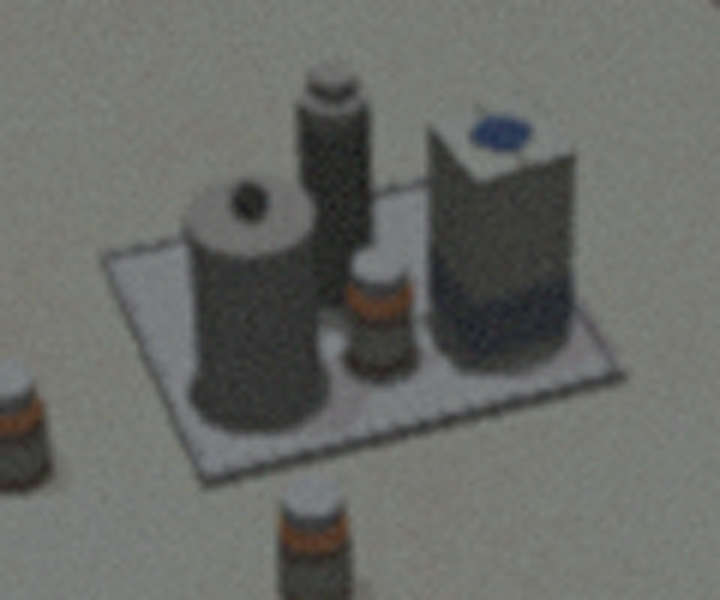

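View pics/topz.png

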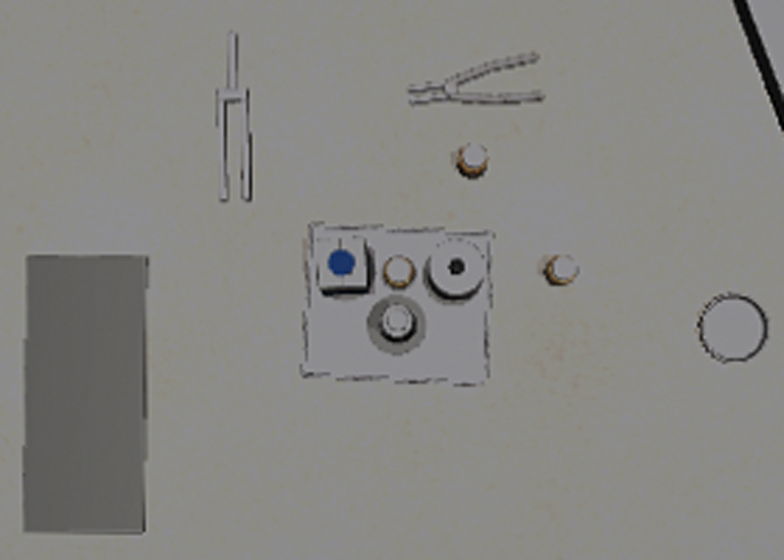

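```bash
python3 - <<'E'
from h import *
np.set_printoptions(precision=1,suppress=True)
f=lambda x,y:(285+(x+.5)/8-.5,182+(y+.5)/8-.5)
g=lambda x,y:(260+(x+.5)/6-.5,140+(y+.5)/6-.5)
k=lambda x,y:(185+(x+.5)/2.8-.5,110+(y+.5)/2.8-.5)
for n,p,q,z in (('carton dot',(175,173),(501,133),104),('vial cap',(341,192),(381,264),54),('jar knob',(505,186),(249,200),104),('handle neck',(337,335),(333,78),114)):
    a=pl('top',*f(*p),z);b=pl('scene',*g(*q),z)
    print(n,a,b)
for c in ((90,62),(607,90),(593,522),(67,498)): print('tray',pl('top',*f(*c),8))
for c in ((28,256),(148,256),(145,532),(23,531)): print('mat',pl('top',*k(*c),3))
for c in ((733,328),): print('dish',pl('top',*k(*c),12), pl('scene',186,221,12))
for c in ((698,328),(768,328),(733,294),(733,361)): print('dishedge',pl('top',*k(*c),12))
for c in ((472,156),(563,268)): print('decoy',pl('top',*k(*c),50))
for c in ((232,32),(223,200),(248,200)): print('fork',pl('top',*k(*c),8))
for c in ((410,97),(543,97),(538,57)): print('spec',pl('top',*k(*c),8))
d=np.load('top0.npy')
for p in ((175,200),(341,192),(470,186),(337,335)):print(depthpt('top',d,*[round(x) for x in f(*p)]))
im=cv2.imread('top0raw.png');h=cv2.cvtColor(im,cv2.COLOR_BGR2HSV)
E
```

```text
carton dot [583.7  51.8 104. ] [584.8  51.3 104. ]
vial cap [580.5  -0.7  54. ] [582.8  -0.4  54. ]
jar knob [576.5 -52.5 104. ] [582.3 -54.5 104. ]
handle neck [530.4   2.  114. ] [535.5   0.9 114. ]
tray [631.8  83.8   8. ]
tray [616.9 -92.9   8. ]
tray [469.9 -82.9   8. ]
tray [483.1  95.    8. ]
mat [608.  366.2   3. ]
mat [604.5 245.8   3. ]
mat [335.4 253.    3. ]
mat [338.1 373.8   3. ]
dish [ 516.1 -324.9   12. ] [ 525.4 -326.3   12. ]
dishedge [ 517.3 -290.3   12. ]
dishedge [ 514.9 -359.7   12. ]
dishedge [ 549.3 -326.6   12. ]
dishedge [ 484.  -323.3   12. ]
decoy [686.3 -73.4  50. ]
decoy [ 576.7 -155.7   50. ]
fork [826.4 158.9   8. ]
fork [657.1 170.    8. ]
fork [656.4 145.4   8. ]
spec [754.5 -16.8   8. ]
spec [ 750.8 -148.6    8. ]
spec [ 791.5 -145.4    8. ]
[574.   53.1 104.2]
[579.3  -0.2  54.1]
[577.2 -41.   94. ]
[531.3   1.2 116.4]
```

```bash
cat >> h.py <<'E'
from scipy.spatial.transform import Rotation as Ro
def to(*targets):
    """targets (x,y,grasp z,yaw of tool x rad) -> row numbers from the present pose"""
    s=arm.read_state();R=Ro.from_quat(s['ee_rot']).as_matrix();p=s['position']
    y0=np.arctan2(R[1,0],R[0,0])
    print('t %.2f grasp'%s['clock'],(p+155*R[:,2]).round(1),'yaw %.3f tilt %.4f w %.1f F'%(y0,np.arccos(-R[2,2]),s['gripper_width']),s['contact_force'].round(1),'j',s['joints'].round(2))
    for x,y,z,w in targets:
        d=R.T@(np.array([x,y,z+155])-p)
        print(d.round(1),'spin %.1f'%np.degrees(-(w-y0)))
E
python3 - <<'E'
from h import *
f=lambda x,y:(285+(x+.5)/8-.5,182+(y+.5)/8-.5)
for c in ((108,103),(243,103),(249,245),(113,243)): print(pl('top',*f(*c),104).round(1))
to((583.5,51.5,230,-.07),(583.5,51.5,140,-.07),(583.5,51.5,78,-.07))
E
```

```text
[606.6  72.5 104. ]
[605.3  29.7 104. ]
[560.1  29.  104. ]
[562.   71.9 104. ]
t 0.10 grasp [270.4 563.  248.7] yaw -0.448 tilt 0.0019 w 85.6 F [-0.3  0.6  0.2] j [ 1.38  0.39  0.01 -0.   -1.19 -0.26]
[503.8 325.6  19.4] spin -21.7
[503.7 325.4 109.4] spin -21.7
[503.7 325.3 171.4] spin -21.7
```

```bash
python3 -m jog '[[[50,32,0,-4],[100,65,0,-9],[150,97,5,-14],[200,130,10,-19],[250,162,10,-23]]]' 70
python3 - <<'E'
from h import *
to((583.5,51.2,150,-.05),(583.5,51.2,100,-.05),(583.5,51.2,78,-.05))
E
```

```text
clock: 0.72
position: [426.1, 307.0, 393.4]
ee_rot: [1.0, -0.022, -0.001, 0.001]
contact_force: [1.1, 0.7, -0.9]
gripper_width: 69.8
t 0.72 grasp [425.8 306.6 238.4] yaw -0.044 tilt 0.0033 w 69.8 F [ 1.1  0.7 -0.9] j [ 0.93  0.22 -0.25  0.   -1.1   0.59]
[168.6 248.4  88.9] spin 0.4
[168.7 248.2 138.9] spin 0.4
[168.7 248.2 160.9] spin 0.4
```

```bash
python3 -m jog '[[[33,50,10,0],[67,99,20,0],[101,149,35,0],[135,199,55,0],[169,248,80,0]]]'
python3 - <<'E'
from h import *
to((583.5,51.2,150,-.05),(583.5,51.2,100,-.05),(583.5,51.2,78,-.05))
E
```

```text
clock: 1.35
position: [583.1, 52.5, 314.6]
ee_rot: [1.0, -0.022, -0.001, 0.001]
contact_force: [0.9, 0.1, 0.5]
gripper_width: 69.9
t 1.35 grasp [582.9  52.1 159.6] yaw -0.044 tilt 0.0028 w 69.9 F [0.9 0.1 0.5] j [ 0.37  0.4  -0.22  0.   -0.96  1.16]
[0.5 1.2 9.6] spin 0.4
[ 0.5  1.1 59.6] spin 0.4
[ 0.5  1.  81.6] spin 0.4
```

```bash
python3 -m jog '[[[0.5,1,20,0],[0.5,1,45,0],[0.5,1,65,0],[0.5,1,80,0],[0.5,1,81,0]]]'
python3 - <<'E'
from h import *
to((583.5,51.2,78,-.05))
im,d=arm.get_image('top');cv2.imwrite('pics/t1.png',cv2.resize(im[182:257,285:370],None,fx=8,fy=8,interpolation=2))
E
```

```text
clock: 1.98
position: [583.1, 51.2, 232.4]
ee_rot: [1.0, -0.022, -0.002, 0.002]
contact_force: [0.3, 0.7, -0.2]
gripper_width: 70.3
t 1.98 grasp [582.6  50.6  77.4] yaw -0.044 tilt 0.0051 w 70.3 F [ 0.3  0.7 -0.2] j [ 0.36  0.49 -0.3   0.   -0.78  1.16]
[ 0.4 -0.  -0.6] spin 0.4
```

View pics/t1.png

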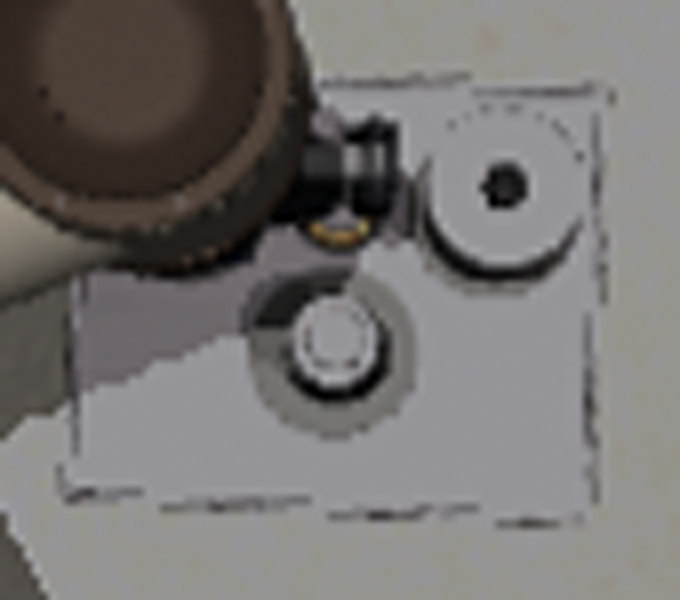

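The finger at (360,170) hangs above the vial cap and is clear of the jar. I'll close on the carton.

```bash
python3 -m jog '[[[0,0,0,0],[0,0,0,0],[0,0,0,0],[0,0,0,0],[0,0,0,0]]]' 0
python3 - <<'E'
from h import *
to((583.5,51.2,190,-.05),(560,310,190,-.05))
E
```

```text
clock: 2.65
position: [584.0, 51.6, 234.4]
ee_rot: [1.0, -0.021, 0.0, 0.001]
contact_force: [-0.5, 1.1, 5.2]
gripper_width: 44.0
t 2.65 grasp [584.2  51.2  79.4] yaw -0.043 tilt 0.0025 w 44.0 F [-0.5  1.1  5.2] j [ 0.36  0.49 -0.3   0.   -0.78  1.16]
[  -0.4    0.7 -110.6] spin 0.4
[ -35.  -256.9 -111.2] spin 0.4
```

```bash
python3 -m jog '[[[0,0,-8,0],[0,0,-25,0],[0,0,-50,0],[0,0,-80,0],[0,0,-112,0]]]'
python3 - <<'E'
from h import *
to((560,310,190,-.05))
im,d=arm.get_image('scene');cv2.imwrite('pics/t2.png',cv2.resize(im[80:250,220:460],None,fx=3,fy=3,interpolation=2))
E
```

```text
clock: 3.28
position: [583.6, 51.6, 347.9]
ee_rot: [1.0, -0.022, 0.0, 0.001]
contact_force: [0.7, 0.1, -1.2]
gripper_width: 43.8
t 3.27 grasp [583.6  51.3 192.9] yaw -0.043 tilt 0.0025 w 43.8 F [ 0.7  0.1 -1.2] j [ 0.37  0.36 -0.17  0.   -1.03  1.16]
[ -34.7 -257.1    2.2] spin 0.4
```

View pics/t2.png

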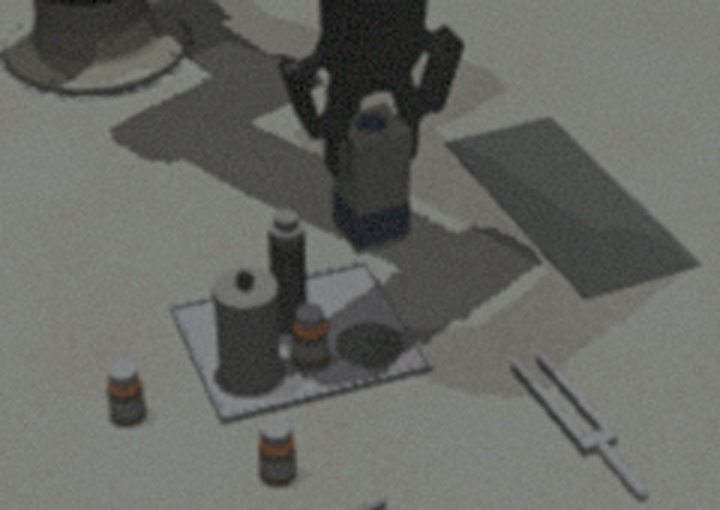

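The carton hangs upright at about (372,180) in this crop, and the vial is undisturbed at (310,340).

```bash
python3 -m jog '[[[-6,-40,0,0],[-14,-95,0,0],[-22,-150,5,0],[-30,-210,10,0],[-35,-257,20,0]]]'
python3 - <<'E'
from h import *
to((560,310,100,-.05),(560,310,78.5,-.05))
E
```

```text
clock: 3.95
position: [560.2, 312.2, 333.4]
ee_rot: [1.0, -0.02, 0.005, -0.0]
contact_force: [0.6, 0.2, -1.1]
gripper_width: 43.9
t 3.95 grasp [561.9 312.2 178.4] yaw -0.041 tilt 0.0108 w 43.9 F [ 0.6  0.2 -1.1] j [ 0.76  0.46 -0.05  0.01 -1.04  0.76]
[-1.   2.2 78.4] spin 0.5
[-1.2  2.2 99.9] spin 0.5
```

```bash
python3 -m jog '[[[-1,2,25,0],[-1,2,55,0],[-1,2,80,0],[-1,2,94,0],[-1,2,96,0]]]'
python3 - <<'E'
from h import *
to((560,310,78.5,-.05))
E
```

```text
clock: 4.58
position: [560.1, 310.0, 236.8]
ee_rot: [1.0, -0.02, 0.005, 0.001]
contact_force: [-0.6, 0.1, 0.1]
gripper_width: 44.1
t 4.58 grasp [561.6 309.8  81.8] yaw -0.041 tilt 0.0097 w 44.1 F [-0.6  0.1  0.1] j [ 0.76  0.56 -0.16  0.01 -0.84  0.76]
[-0.1  0.   3.3] spin 0.5
```

```bash
python3 -m jog '[[[0,0,1,0],[0,0,2,0],[0,0,3,0],[0,0,3.5,0],[0,0,3.5,0]]]'
python3 - <<'E'
from h import *
to((560,310,78.5,-.05))
E
```

```text
clock: 5.2
position: [560.2, 310.1, 233.7]
ee_rot: [1.0, -0.02, 0.005, 0.0]
contact_force: [0.2, -0.2, -0.3]
gripper_width: 43.8
t 5.20 grasp [561.8 309.9  78.7] yaw -0.041 tilt 0.0101 w 43.8 F [ 0.2 -0.2 -0.3] j [ 0.76  0.57 -0.16  0.01 -0.84  0.76]
[-0.2  0.1  0.2] spin 0.5
```

```bash
python3 -m jog '[[[0,0,0.5,0],[0,0,1,0],[0,0,1.5,0],[0,0,1.5,0],[0,0,1.5,0]]]'
```

```text
clock: 5.82
position: [560.4, 310.1, 233.5]
ee_rot: [1.0, -0.02, 0.005, 0.0]
contact_force: [-1.6, -0.4, 6.1]
gripper_width: 43.9
```

Contact (6 N). I'll release the carton and rise.

```bash
python3 -m jog '[[[0,0,0,0],[0,0,0,0],[0,0,0,0],[0,0,0,0],[0,0,-2,0]]]' 70
python3 - <<'E'
from h import *
to((560,310,190,-.05),(531,2,190,-.05))
E
```

```text
clock: 6.45
position: [560.3, 310.0, 235.3]
ee_rot: [1.0, -0.02, 0.005, 0.001]
contact_force: [-0.5, -0.5, 0.3]
gripper_width: 69.8
t 6.45 grasp [561.9 309.8  80.3] yaw -0.040 tilt 0.0105 w 69.8 F [-0.5 -0.5  0.3] j [ 0.76  0.56 -0.16  0.01 -0.84  0.76]
[   0.8    0.2 -109.7] spin 0.5
[ -15.7  309.1 -109.5] spin 0.5
```

```bash
python3 -m jog '[[[0,0,-40,0],[0,0,-95,0],[0,40,-112,0],[-4,100,-112,0],[-8,160,-112,0]]]' 62
python3 -m jog '[[[-3,50,0,0],[-6,100,0,0],[-8,140,0,0],[-8,148,0,0],[-8,149,0,0]]]'
python3 - <<'E'
from h import *
to((530.8,2,190,-.05),(530.8,2,78,-.05))
im,d=arm.get_image('scene');cv2.imwrite('pics/t3.png',cv2.resize(im[80:250,220:460],None,fx=3,fy=3,interpolation=2))
E
```

```text
clock: 7.08
position: [544.2, 149.3, 347.9]
ee_rot: [1.0, -0.02, 0.006, 0.0]
contact_force: [0.5, -0.4, 0.2]
gripper_width: 62.0
clock: 7.7
position: [530.4, 0.6, 348.1]
ee_rot: [1.0, -0.02, 0.006, 0.0]
contact_force: [-0.5, -0.0, -0.1]
gripper_width: 61.8
t 7.70 grasp [5.323e+02 5.000e-01 1.931e+02] yaw -0.040 tilt 0.0120 w 61.8 F [-0.5 -0.  -0.1] j [ 0.31  0.27 -0.31  0.01 -0.97  1.22]
[ 0.3 -1.4  3.1] spin 0.6
[ -1.1  -1.5 115.1] spin 0.6
```

View pics/t3.png

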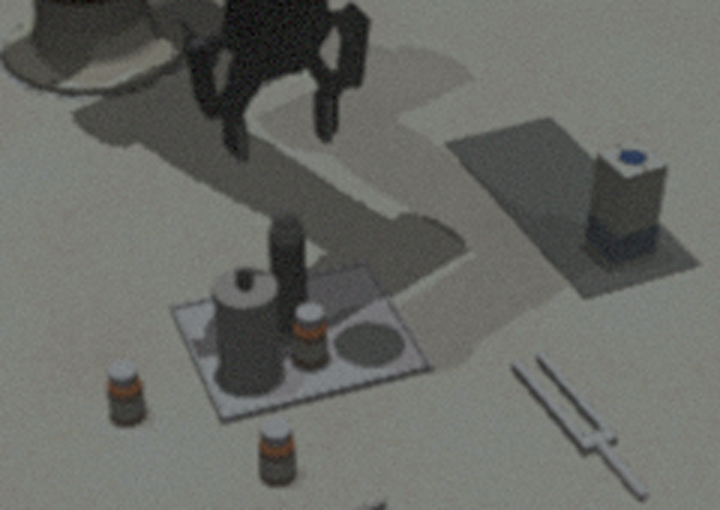

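The carton stands upright on the mat at crop (628,210). Next, down onto the handle.

```bash
python3 -m jog '[[[-2,-1.5,30,0],[-2.5,-1.5,60,0],[-2.5,-1.5,90,0],[-2.7,-1.5,110,0],[-2.7,-1.5,114,0]]]'
python3 -m jog '[[[0,0,0,0],[0,0,0,0],[0,0,0,0],[0,0,0,0],[0,0,0,0]]]' 0
python3 - <<'E'
from h import *
to((530.8,2,190,-.05),(400,310,190,-.05))
E
```

```text
clock: 8.38
position: [529.2, 3.8, 232.6]
ee_rot: [1.0, -0.019, 0.005, 0.001]
contact_force: [-0.6, -0.5, 0.4]
gripper_width: 62.2
clock: 9.0
position: [529.6, 4.0, 233.5]
ee_rot: [1.0, -0.019, 0.006, 0.0]
contact_force: [0.0, 2.9, 4.9]
gripper_width: 28.6
t 9.00 grasp [531.4   3.9  78.5] yaw -0.037 tilt 0.0114 w 28.6 F [0.  2.9 4.9] j [ 0.32  0.42 -0.45  0.01 -0.7   1.21]
[   2.5    2.  -111.5] spin 0.7
[-139.7 -300.9 -113.2] spin 0.7
```

```bash
python3 -m jog '[[[0,0,0,0],[0,0,0,0],[0,0,-5,0],[0,0,-10,0],[0,0,-20,0]]]'
python3 - <<'E'
from h import *
to((530.8,2,190,-.05),(400,310,190,-.05))
im,d=arm.get_image('scene');cv2.imwrite('pics/t4.png',cv2.resize(im[100:240,220:420],None,fx=4,fy=4,interpolation=2))
E
```

```text
clock: 9.62
position: [529.1, 3.8, 253.4]
ee_rot: [1.0, -0.019, 0.005, 0.001]
contact_force: [0.2, 0.5, -1.5]
gripper_width: 28.9
t 9.62 grasp [530.6   3.6  98.4] yaw -0.038 tilt 0.0097 w 28.9 F [ 0.2  0.5 -1.5] j [ 0.32  0.39 -0.43  0.01 -0.75  1.21]
[  2.7   1.8 -91.5] spin 0.7
[-139.6 -301.   -93.2] spin 0.7
```

View pics/t4.png

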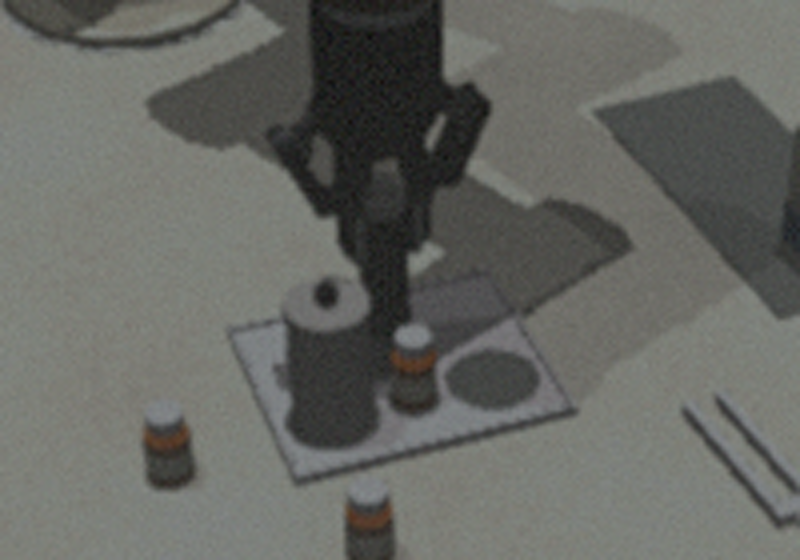

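The handle is lifting, upright in the jaws at crop (385,250), and the vial is unmoved.

```bash
python3 -m jog '[[[0,0,-40,0],[0,0,-80,0],[-10,-20,-92,0],[-32,-70,-92,0],[-55,-120,-92,0]]]'
python3 -m jog '[[[-21,-45,0,0],[-44,-95,0,0],[-66,-142,0,0],[-84,-178,0,0],[-85,-181,0,0]]]'
python3 - <<'E'
from h import *
to((400,310,190,-.05),(400,310,78,-.05))
E
```

```text
clock: 10.3
position: [477.3, 126.8, 347.1]
ee_rot: [1.0, -0.019, 0.007, -0.0]
contact_force: [1.1, 0.0, -2.8]
gripper_width: 28.7
clock: 10.92
position: [398.3, 312.9, 346.3]
ee_rot: [1.0, -0.017, 0.007, -0.001]
contact_force: [-0.3, 0.2, -2.4]
gripper_width: 28.7
t 10.93 grasp [400.6 313.1 191.4] yaw -0.035 tilt 0.0149 w 28.7 F [-0.3  0.2 -2.4] j [ 0.99  0.24 -0.37  0.01 -0.95  0.54]
[1.8 2.9 1.4] spin 0.9
[1.000e-01 3.000e+00 1.134e+02] spin 0.9
```

```bash
python3 -m jog '[[[0,1,30,0],[0,1,60,0],[0,1,90,0],[0,2,106,0],[0,2,109,0]]]'
python3 -m jog '[[[0,0,1,0],[0,0,2,0],[0,0,3,0],[0,0,4,0],[0,0,4,0]]]'
python3 - <<'E'
from h import *
to((400,310,78,-.05))
E
```

```text
clock: 11.55
position: [400.0, 310.1, 236.5]
ee_rot: [1.0, -0.018, 0.007, 0.001]
contact_force: [0.2, 0.0, -0.4]
gripper_width: 28.7
clock: 12.18
position: [400.0, 310.2, 232.6]
ee_rot: [1.0, -0.018, 0.007, 0.0]
contact_force: [-0.5, 0.1, -1.5]
gripper_width: 28.8
t 12.18 grasp [402.1 310.1  77.7] yaw -0.036 tilt 0.0136 w 28.8 F [-0.5  0.1 -1.5] j [ 0.98  0.39 -0.51  0.02 -0.67  0.54]
[-0.   0.2 -0.4] spin 0.8
```

```bash
python3 -m jog '[[[0,0,0.5,0],[0,0,1,0],[0,0,1.5,0],[0,0,1.5,0],[0,0,1.5,0]]]'

```

```text
clock: 12.8
position: [400.2, 310.2, 232.5]
ee_rot: [1.0, -0.018, 0.007, 0.0]
contact_force: [-1.6, -2.5, 9.1]
gripper_width: 28.5
```

```bash
python3 -m jog '[[[0,0,0,0],[0,0,0,0],[0,0,0,0],[0,0,0,0],[0,0,-2,0]]]' 70
python3 -m jog '[[[0,0,-40,0],[0,0,-90,0],[0,0,-116,0],[12,22,-118,0],[38,70,-118,0]]]'
python3 - <<'E'
from h import *
to((577,-53,190,-.05))
E
```

```text
clock: 13.42
position: [400.1, 310.2, 234.3]
ee_rot: [1.0, -0.018, 0.007, 0.001]
contact_force: [0.4, -0.3, -0.9]
gripper_width: 70.1
clock: 14.05
position: [434.1, 239.5, 353.8]
ee_rot: [1.0, -0.016, 0.008, -0.0]
contact_force: [1.0, -0.9, 0.3]
gripper_width: 70.1
t 14.05 grasp [436.5 239.5 198.8] yaw -0.031 tilt 0.0156 w 70.1 F [ 1.  -0.9  0.3] j [ 0.84  0.21 -0.39  0.01 -0.96  0.7 ]
[151.9 287.8  10.9] spin 1.1
```

```bash
python3 -m jog '[[[27,50,0,0],[54,100,0,0],[82,155,0,1],[110,210,5,1],[135,258,5,1]]]'
python3 -m jog '[[[8,15,0,0],[16,29,0,0],[16,29,0,0],[16,29,0,0],[16,29,0,0]]]'
python3 - <<'E'
from h import *
to((577,-53,190,-.05),(577,-53,78,-.05))
for n in('top','scene'):
    im,d=arm.get_image(n)
    cv2.imwrite(f'pics/{n}5.png',cv2.resize(im[100:300,180:480] if n=='top' else im[80:250,220:460],None,fx=2.6 if n=='top' else 3,fy=2.6 if n=='top' else 3,interpolation=2))
E
```

```text
clock: 14.68
position: [561.4, -24.8, 350.4]
ee_rot: [1.0, -0.025, 0.008, -0.0]
contact_force: [-0.0, 0.1, -0.4]
gripper_width: 70.0
clock: 15.3
position: [575.7, -53.5, 350.9]
ee_rot: [1.0, -0.024, 0.008, -0.0]
contact_force: [-0.0, 0.4, 0.2]
gripper_width: 70.2
t 15.30 grasp [578.  -53.4 195.9] yaw -0.048 tilt 0.0153 w 70.2 F [-0.   0.4  0.2] j [ 0.19  0.35 -0.19  0.   -1.01  1.33]
[ 1.2 -0.6  5.9] spin 0.1
[ -0.5  -0.4 117.9] spin 0.1
```

View pics/top5.png

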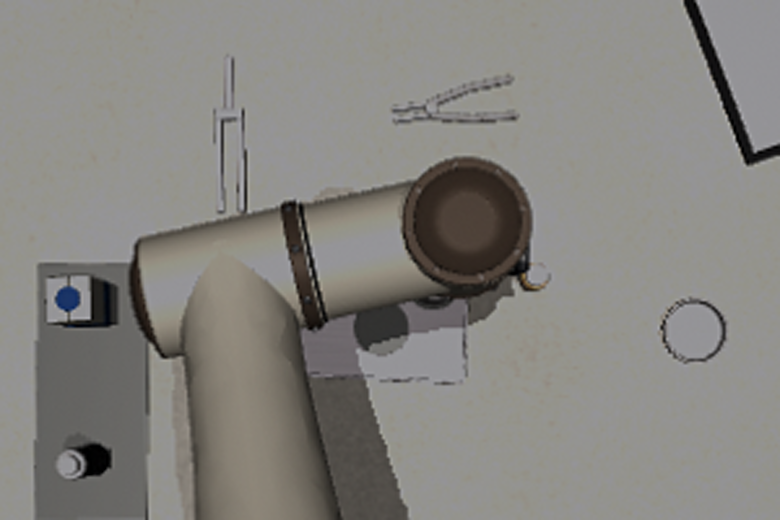

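View pics/scene5.png

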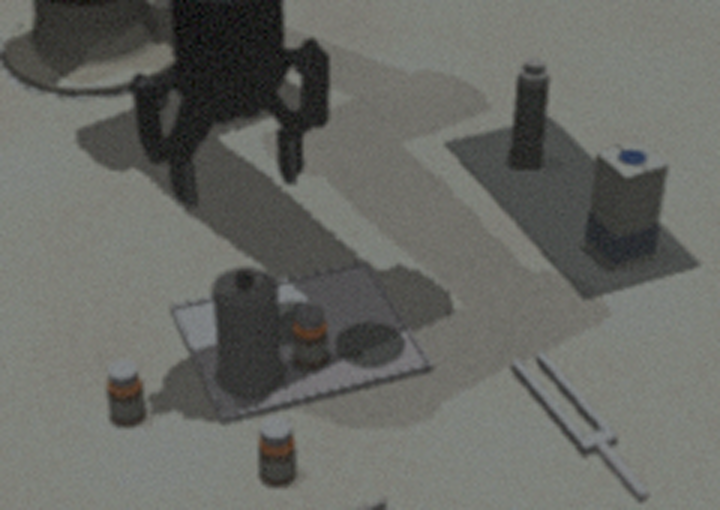

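Carton and handle stand on the mat (scene crop (628,210) and (530,115)). The gripper is above the jar, so I'll descend.

```bash
python3 -m jog '[[[-2,-0.5,35,0],[-2.5,-0.5,70,0],[-2.5,-0.5,98,0],[-3,-0.5,115,0],[-3,-0.5,118,0]]]'
python3 - <<'E'
from h import *
to((577,-53,78,-.05))
E
python3 -m jog '[[[0,0,0,0],[0,0,0,0],[0,0,0,0],[0,0,0,0],[0,0,0,0]]]' 0
python3 - <<'E'
from h import *
to((577,-53,200,-.05),(480,310,200,-.05))
E
```

```text
clock: 16.02
position: [574.2, -52.7, 231.7]
ee_rot: [1.0, -0.024, 0.006, -0.0]
contact_force: [0.2, -0.1, 0.1]
gripper_width: 70.1
t 16.02 grasp [576.2 -52.7  76.7] yaw -0.048 tilt 0.0126 w 70.1 F [ 0.2 -0.1  0.1] j [ 0.19  0.48 -0.33  0.   -0.75  1.33]
[ 2.8  0.1 -1.3] spin 0.1
clock: 16.65
position: [574.5, -52.6, 232.5]
ee_rot: [1.0, -0.024, 0.007, -0.0]
contact_force: [0.1, 0.5, 3.6]
gripper_width: 49.6
t 16.65 grasp [576.8 -52.6  77.5] yaw -0.047 tilt 0.0143 w 49.6 F [0.1 0.5 3.6] j [ 0.19  0.48 -0.33  0.   -0.75  1.33]
[   4.2    0.2 -122.4] spin 0.1
[-109.9 -357.8 -123.8] spin 0.1
```

```bash
python3 -m jog '[[[0,0,-8,0],[0,0,-35,0],[0,0,-75,0],[0,0,-110,0],[-5,-15,-122,0]]]'
python3 -m jog '[[[-14,-46,0,0],[-28,-92,0,0],[-46,-150,0,0],[-64,-208,0,0],[-82,-266,0,0]]]'
python3 - <<'E'
from h import *
to((480,310,190,-.05))
im,d=arm.get_image('scene');cv2.imwrite('pics/t6.png',cv2.resize(im[80:250,220:460],None,fx=3,fy=3,interpolation=2))
E
```

```text
clock: 17.27
position: [568.5, -37.7, 356.3]
ee_rot: [1.0, -0.025, 0.009, -0.001]
contact_force: [-0.1, 0.8, -2.8]
gripper_width: 49.2
clock: 17.9
position: [497.9, 234.1, 353.8]
ee_rot: [1.0, -0.025, 0.007, 0.0]
contact_force: [0.4, 0.8, -2.5]
gripper_width: 49.3
t 17.90 grasp [500.1 233.9 198.8] yaw -0.049 tilt 0.0146 w 49.3 F [ 0.4  0.8 -2.5] j [ 0.74  0.3  -0.26  0.01 -1.    0.78]
[-21.7 -75.    8.5] spin 0.0
```

View pics/t6.png

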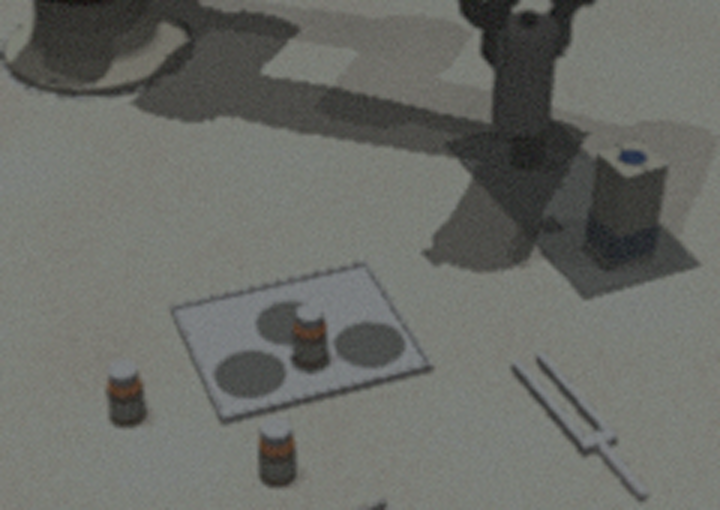

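The jar hangs straight at (522,90), the vial stands alone at (310,340), and all three marks are now visible.

```bash
python3 -m jog '[[[-8,-30,0,0],[-17,-60,0,0],[-23,-75,3,0],[-23,-76,5,0],[-23,-76,8,0]]]'
python3 -m jog '[[[0,0,25,0],[0,0,55,0],[0,0,85,0],[0,0,103,0],[0,0,109,0]]]'
python3 - <<'E'
from h import *
to((480,310,77,-.05))
E
```

```text
clock: 18.58
position: [477.3, 316.0, 345.1]
ee_rot: [1.0, -0.022, 0.008, -0.001]
contact_force: [0.5, -0.1, -2.6]
gripper_width: 49.3
clock: 19.2
position: [479.2, 314.9, 234.8]
ee_rot: [1.0, -0.023, 0.007, 0.0]
contact_force: [0.4, -0.3, -2.7]
gripper_width: 49.2
t 19.20 grasp [481.3 314.8  79.8] yaw -0.046 tilt 0.0137 w 49.2 F [ 0.4 -0.3 -2.7] j [ 0.87  0.47 -0.34  0.02 -0.75  0.65]
[1.  4.8 2.8] spin 0.2
```

```bash
python3 -m jog '[[[0,1,1,0],[0,3,2,0],[0,4.5,3,0],[0,4.5,4,0],[0,4.5,4.5,0]]]'

```

```text
clock: 19.82
position: [479.2, 310.4, 231.5]
ee_rot: [1.0, -0.023, 0.007, -0.0]
contact_force: [-1.1, -1.4, 7.5]
gripper_width: 49.4
```

```bash
python3 -m jog '[[[0,0,0,0],[0,0,0,0],[0,0,0,0],[0,0,0,0],[0,0,-2,0]]]' 70
python3 -m jog '[[[0,0,-40,0],[0,0,-90,0],[0,0,-116,0],[10,25,-118,0],[24,76,-118,0]]]'
python3 -m jog '[[[12,48,0,0],[24,96,0,0],[37,145,0,0],[50,195,0,0],[50,195,0,0]]]' 60
python3 - <<'E'
from h import *
to((580.4,-1,60,-.05))
for n in('top','scene'):
    im,d=arm.get_image(n)
    cv2.imwrite(f'{n}7raw.png',im)
    cv2.imwrite(f'pics/{n}7.png',cv2.resize(im[100:300,180:480] if n=='top' else im[80:250,220:460],None,fx=2.6 if n=='top' else 3,fy=2.6 if n=='top' else 3,interpolation=2))
E
```

```text
clock: 20.45
position: [479.1, 310.4, 233.4]
ee_rot: [1.0, -0.023, 0.007, 0.0]
contact_force: [-0.5, 0.6, 0.4]
gripper_width: 70.3
clock: 21.08
position: [498.1, 233.9, 352.5]
ee_rot: [1.0, -0.021, 0.008, -0.001]
contact_force: [0.8, 0.6, -0.7]
gripper_width: 69.7
clock: 21.7
position: [540.0, 34.0, 353.0]
ee_rot: [1.0, -0.024, 0.008, -0.0]
contact_force: [-0.1, 0.1, 0.3]
gripper_width: 60.1
t 21.70 grasp [542.4  34.1 198. ] yaw -0.047 tilt 0.0158 w 60.1 F [-0.1  0.1  0.3] j [ 0.36  0.28 -0.28  0.01 -0.99  1.16]
[ 39.8  33.2 138.6] spin 0.2
```

View pics/top7.png

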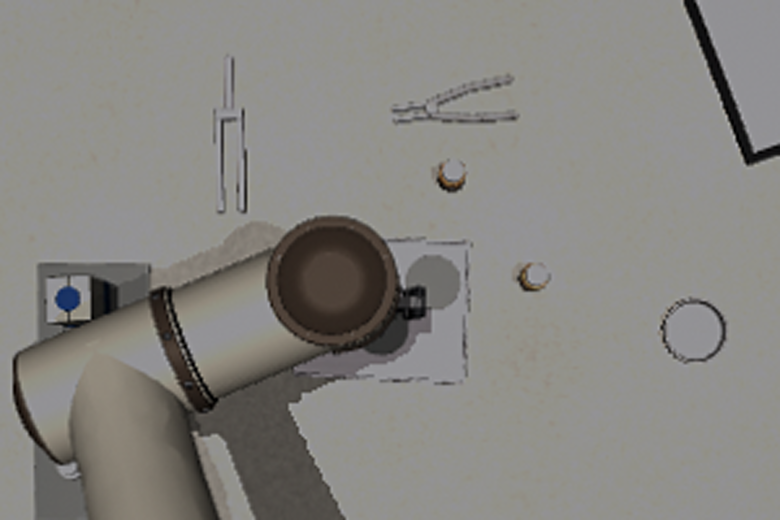

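View pics/scene7.png

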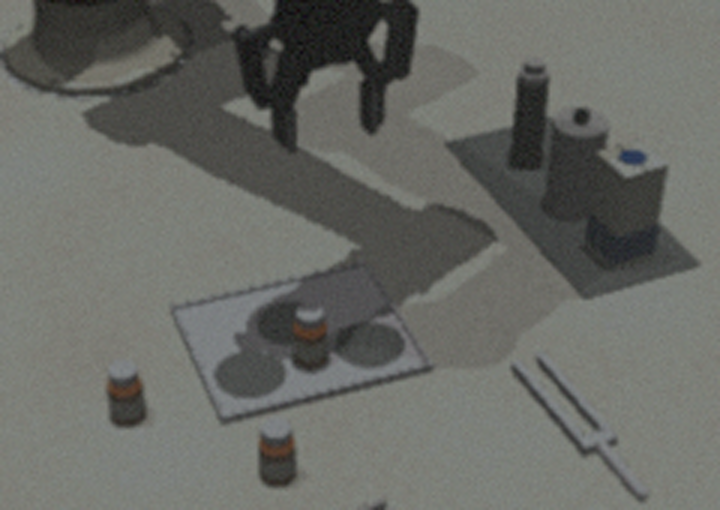

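All three stand upright on the mat, and the vial is alone at (310,340). Next is the vial.

```bash
python3 -m jog '[[[20,17,10,0],[38,33,40,0],[38,33,70,0],[38,33,85,0],[38,33,88,0]]]' 50
python3 - <<'E'
from h import *
to((580.4,-1,40,-.05))
im,d=arm.get_image('scene');cv2.imwrite('pics/t8.png',cv2.resize(im[130:230,270:390],None,fx=6,fy=6,interpolation=2))
E
```

```text
clock: 22.42
position: [577.6, 2.8, 264.9]
ee_rot: [1.0, -0.021, 0.007, -0.0]
contact_force: [0.3, -0.6, 0.2]
gripper_width: 49.8
t 22.43 grasp [579.9   2.8 110. ] yaw -0.042 tilt 0.0146 w 49.8 F [ 0.3 -0.6  0.2] j [ 0.29  0.44 -0.3   0.01 -0.82  1.24]
[ 1.9  3.7 70. ] spin 0.4
```

View pics/t8.png

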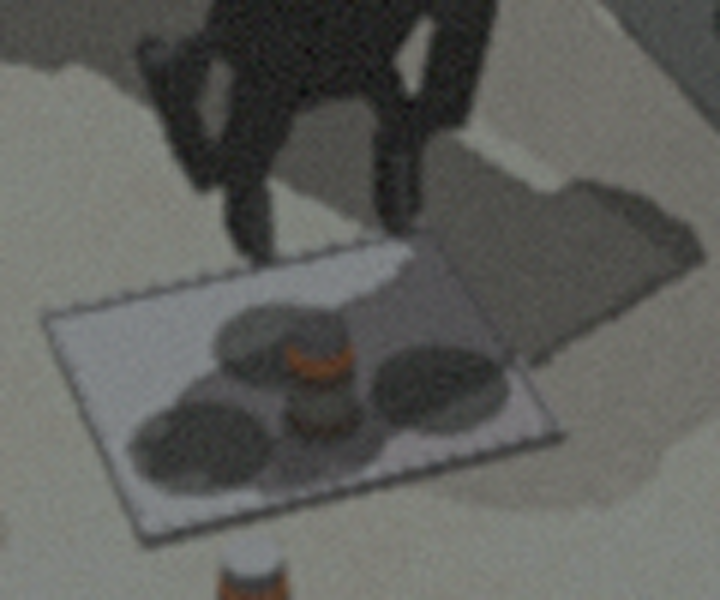

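```bash
python3 -m jog '[[[-0.5,3.5,5,0],[-0.5,3.5,25,0],[-0.5,3.5,45,0],[-0.5,3.5,60,0],[-0.5,3.5,70,0]]]'
python3 - <<'E'
from h import *
to((580.4,-1,40,-.05))
E
python3 -m jog '[[[0,0,0,0],[0,0,0,0],[0,0,0,0],[0,0,0,0],[0,0,0,0]]]' 0
python3 - <<'E'
from h import *
to((580.4,-1,100,-.05))
im,d=arm.get_image('scene');cv2.imwrite('pics/t9.png',cv2.resize(im[130:230,270:390],None,fx=6,fy=6,interpolation=2))
E
```

```text
clock: 23.1
position: [578.3, -0.7, 195.1]
ee_rot: [1.0, -0.021, 0.008, -0.001]
contact_force: [0.2, -0.0, 0.4]
gripper_width: 50.2
t 23.10 grasp [580.8  -0.6  40.2] yaw -0.042 tilt 0.0162 w 50.2 F [ 0.2 -0.   0.4] j [ 0.28  0.53 -0.36  0.01 -0.66  1.24]
[2.1 0.2 0.2] spin 0.4
clock: 23.72
position: [578.4, -0.7, 195.4]
ee_rot: [1.0, -0.021, 0.008, -0.001]
contact_force: [-0.7, -0.4, 0.8]
gripper_width: 25.7
t 23.73 grasp [581.   -0.6  40.5] yaw -0.042 tilt 0.0167 w 25.7 F [-0.7 -0.4  0.8] j [ 0.28  0.53 -0.36  0.01 -0.66  1.24]
[  3.    0.1 -59.5] spin 0.5
```

View pics/t9.png

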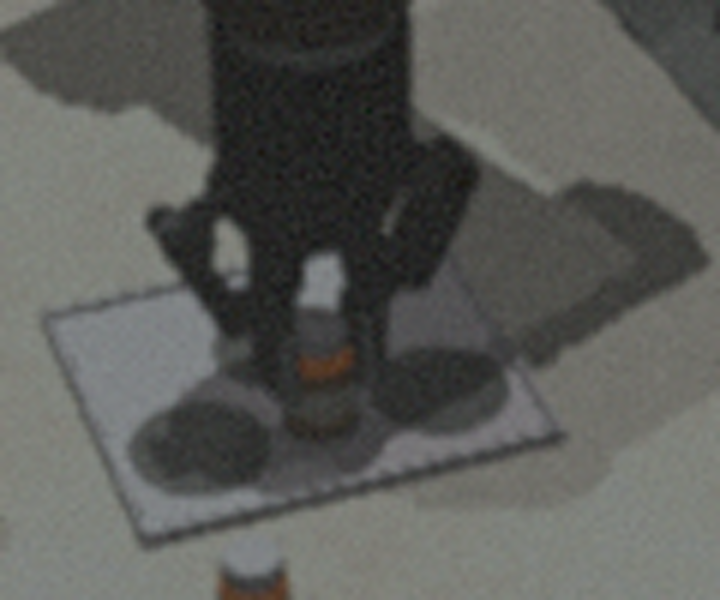

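```bash
python3 -m jog '[[[0,0,0,0],[0,0,0,0],[0,0,-3,0],[0,0,-8,0],[0,0,-15,0]]]'
python3 - <<'E'
from h import *
to((580.4,-1,100,-.05))
im,d=arm.get_image('scene');cv2.imwrite('pics/t10.png',cv2.resize(im[130:230,270:390],None,fx=6,fy=6,interpolation=2))
E
```

```text
clock: 24.4
position: [578.1, -0.7, 210.8]
ee_rot: [1.0, -0.021, 0.008, -0.001]
contact_force: [-0.4, -0.4, -0.2]
gripper_width: 25.7
t 24.40 grasp [580.7  -0.6  55.8] yaw -0.042 tilt 0.0165 w 25.7 F [-0.4 -0.4 -0.2] j [ 0.28  0.51 -0.35  0.01 -0.7   1.24]
[  3.    0.1 -44.2] spin 0.5
```

View pics/t10.png

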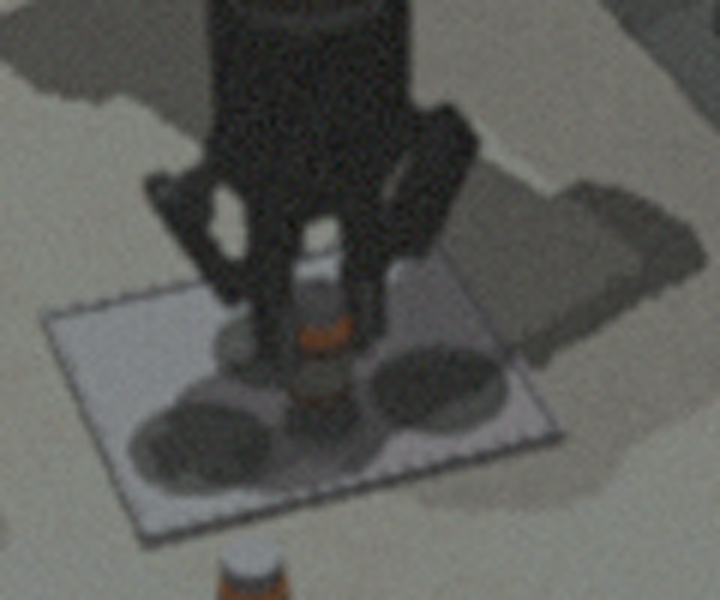

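The vial is lifted upright, with its base shadow visible at (325,420). I'll carry it to the dish.

```bash
python3 -m jog '[[[0,0,-15,0],[0,0,-35,0],[0,0,-60,0],[-3,10,-75,0],[-10,45,-75,0]]]'
python3 -m jog '[[[-10,45,0,0],[-20,95,0,0],[-30,150,0,0],[-38,205,0,0],[-43,245,0,0]]]'
python3 - <<'E'
from h import *
to((516,-325,100,-.05),(516,-325,40,-.05))
E
```

```text
clock: 25.08
position: [565.6, -45.1, 288.9]
ee_rot: [1.0, -0.02, 0.011, -0.001]
contact_force: [-0.0, -0.5, -0.1]
gripper_width: 25.5
clock: 25.7
position: [511.7, -290.7, 287.6]
ee_rot: [1.0, -0.02, 0.011, -0.001]
contact_force: [-0.1, -0.9, -1.1]
gripper_width: 25.5
t 25.70 grasp [ 515.2 -290.4  132.6] yaw -0.041 tilt 0.0227 w 25.5 F [-0.1 -0.9 -1.1] j [-0.24  0.43 -0.24 -0.01 -0.88  1.78]
[ 5.  34.2 32.6] spin 0.5
[ 3.6 34.4 92.6] spin 0.5
```

```bash
python3 -m jog '[[[0,20,5,0],[-0.5,34.5,15,0],[-1,34.5,35,0],[-1,34.5,55,0],[-1,34.5,65,0]]]'
python3 - <<'E'
from h import *
to((516,-325,39.5,-.05))
for n in('top','scene'):
    im,d=arm.get_image(n)
    if n=='scene': cv2.imwrite('pics/s11.png',cv2.resize(im[150:260,130:260],None,fx=5,fy=5,interpolation=2))
    else: cv2.imwrite('pics/t11.png',cv2.resize(im[180:270,400:500],None,fx=6,fy=6,interpolation=2))
E
```

```text
clock: 26.32
position: [510.3, -324.7, 221.0]
ee_rot: [1.0, -0.02, 0.01, -0.002]
contact_force: [-0.8, -0.4, -0.0]
gripper_width: 25.5
t 26.32 grasp [ 513.4 -324.2   66. ] yaw -0.041 tilt 0.0203 w 25.5 F [-0.8 -0.4 -0. ] j [-0.3   0.53 -0.26 -0.01 -0.76  1.84]
[ 5.2  0.2 26.6] spin 0.5
```

View pics/s11.png

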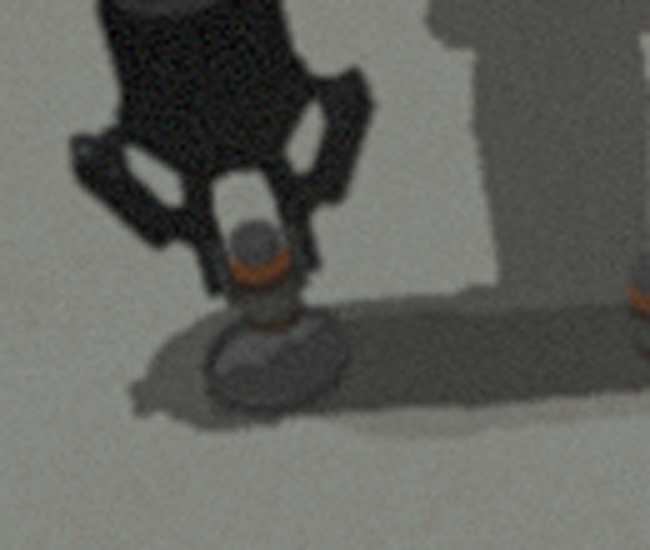

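View pics/t11.png

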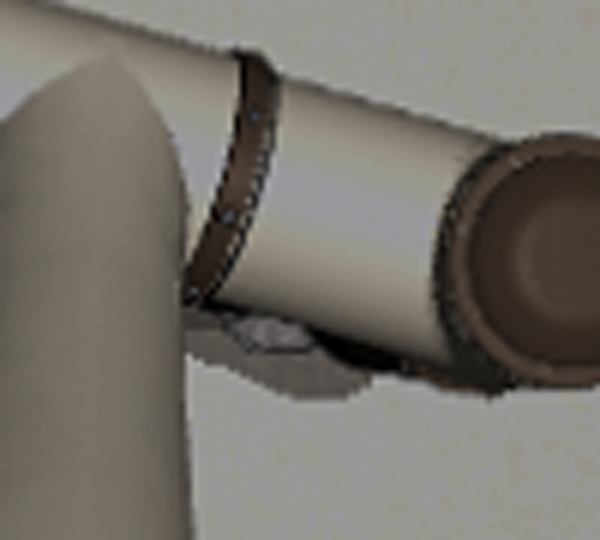

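```bash
python3 - <<'E'
from h import *
g=lambda x,y:(130+(x+.5)/5-.5,150+(y+.5)/5-.5)
print('dish(scene)',pl('scene',*g(281,358),12),'vial cap top ctr',pl('scene',*g(255,238),76),'expected px of vial bottom',proj('scene',(514,-324,30)),'scene px dish ctr by top',proj('scene',(516.3,-325,12)),g(281,358))
E
python3 -m jog '[[[1,0,5,0],[2,0,11,0],[3,0,17,0],[3,0,21,0],[3,0,23,0]]]'
python3 - <<'E'
from h import *
to((516,-325,39.5,-.05))
E
```

```text
dish(scene) [ 525.85548184 -326.92174944   12.        ] vial cap top ctr [ 514.47769619 -323.72452751   76.        ] expected px of vial bottom (np.float64(184.45280360675133), np.float64(212.04826566053902)) scene px dish ctr by top (np.float64(185.75676789657558), np.float64(218.41556444095139)) (185.8, 221.2)
clock: 27.05
position: [513.8, -324.7, 197.9]
ee_rot: [1.0, -0.02, 0.01, -0.002]
contact_force: [0.2, 0.3, 0.0]
gripper_width: 25.2
t 27.05 grasp [ 516.9 -324.2   42.9] yaw -0.041 tilt 0.0198 w 25.2 F [0.2 0.3 0. ] j [-0.3   0.57 -0.27 -0.01 -0.72  1.84]
[2.1 0.2 3.4] spin 0.5
```

```bash
python3 - <<'E'
from h import *
a=cv2.imread('top0raw.png');b=cv2.imread('scene0raw.png')
cv2.imwrite('pics/dt.png',cv2.resize(a[207:247,427:467],None,fx=14,fy=14,interpolation=0))
cv2.imwrite('pics/ds.png',cv2.resize(b[200:242,160:212],None,fx=14,fy=14,interpolation=0))
for z in (0,12):
  pts=[proj('scene',(516.3+35*np.cos(t),-325+35*np.sin(t),z)) for t in np.linspace(0,6.28,200)]
  print(np.min(pts,0),np.max(pts,0))
E
```

```text
[171.74626312 212.10382627] [201.67555957 232.5836178 ]
[170.64068946 208.42492238] [200.77737507 228.87396665]
```

View pics/ds.png

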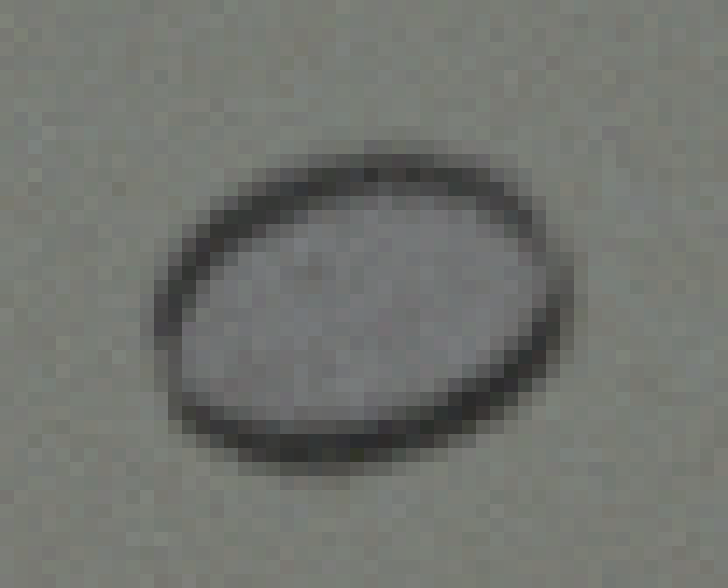

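View pics/dt.png

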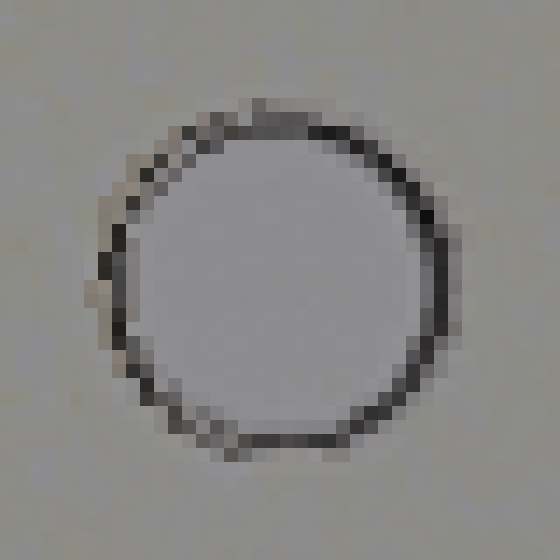

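The rim ellipse in the scene view agrees with the top fix to within about 3 mm, so I'll lower to contact.

```bash
python3 -m jog '[[[0,0,1,0],[0,0,2,0],[0,0,3,0],[0,0,3.5,0],[0,0,4,0]]]'
python3 - <<'E'
from h import *
to((516,-325,39.5,-.05))
E
```

```text
clock: 27.68
position: [514.0, -324.7, 194.4]
ee_rot: [1.0, -0.02, 0.01, -0.002]
contact_force: [-1.5, 1.6, 5.5]
gripper_width: 25.7
t 27.68 grasp [ 517.1 -324.2   39.5] yaw -0.040 tilt 0.0199 w 25.7 F [-1.5  1.6  5.5] j [-0.3   0.57 -0.27 -0.01 -0.71  1.84]
[ 2.   0.2 -0. ] spin 0.6
```

Contact at the expected height. I'll release and rise.

```bash
python3 -m jog '[[[0,0,0,0],[0,0,0,0],[0,0,0,0],[0,0,0,0],[0,0,0,0]]]' 50
python3 -m jog '[[[0,0,-10,0],[0,0,-30,0],[0,0,-70,0],[0,0,-110,0],[0,0,-150,0]]]'
python3 -m jog '[[[0,-40,0,0],[0,-90,0,0],[0,-140,0,0],[0,-190,0,0],[0,-240,0,0]]]' 70
python3 - <<'E'
from h import *
to((480,310,190,-.05))
for n in('top','scene'):
    im,d=arm.get_image(n)
    cv2.imwrite(f'{n}12raw.png',im)
    if n=='scene': cv2.imwrite('pics/s12.png',cv2.resize(im[80:250,150:460],None,fx=2.5,fy=2.5,interpolation=2))
    else: cv2.imwrite('pics/t12.png',cv2.resize(im[190:270,290:500],None,fx=3.8,fy=3.8,interpolation=2))
E
```

```text
clock: 28.3
position: [514.0, -324.7, 194.4]
ee_rot: [1.0, -0.02, 0.01, -0.002]
contact_force: [-0.4, 0.2, -0.4]
gripper_width: 50.0
clock: 28.92
position: [510.8, -325.0, 346.5]
ee_rot: [1.0, -0.02, 0.01, -0.001]
contact_force: [0.9, 0.4, -0.4]
gripper_width: 49.6
clock: 29.55
position: [520.2, -83.7, 348.3]
ee_rot: [1.0, -0.02, 0.011, -0.001]
contact_force: [0.8, -0.1, 0.3]
gripper_width: 70.3
t 29.55 grasp [523.6 -83.3 193.3] yaw -0.040 tilt 0.0222 w 70.3 F [ 0.8 -0.1  0.3] j [ 0.15  0.26 -0.32  0.   -0.96  1.38]
[ -56.  -391.8    3.3] spin 0.6
```

View pics/s12.png

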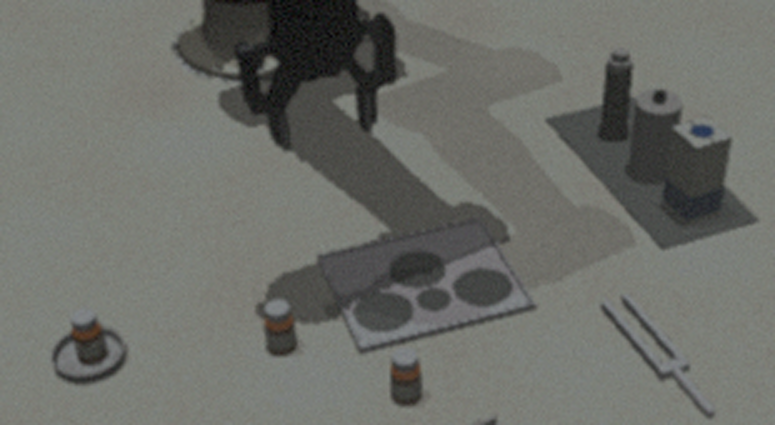

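View pics/t12.png

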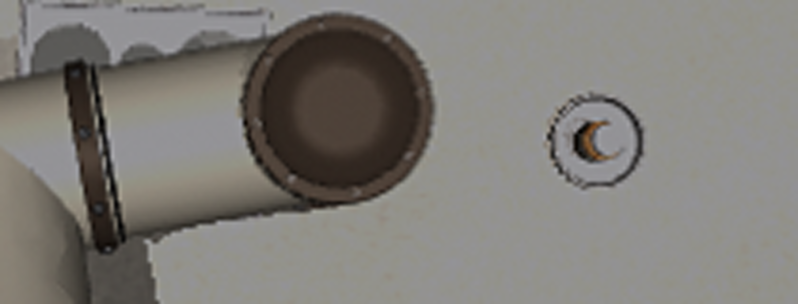

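```bash
python3 - <<'E'
from h import *
print('vial cap',pl('top',290+605.5/3.8-.5,190+139.5/3.8-.5,53))
im=cv2.imread('scene12raw.png')
cv2.imwrite('pics/s12z.png',cv2.resize(im[90:190,360:460],None,fx=6,fy=6,interpolation=2))
# expected object pixel tops in scene to check mat placement
for n,X in (('jar knob',(481,310.2,105)),('handle',(402,310,113)),('carton',(561.8,310,103))): print(n,proj('scene',X),proj('top',X))
E
```

```text
vial cap [ 516.03259574 -321.11771296   53.        ]
jar knob (np.float64(413.2152547303193), np.float64(115.8664746848625)) (np.float64(205.70940746454545), np.float64(246.38538158062846))
handle (np.float64(398.20024246632875), np.float64(99.88960797705568)) (np.float64(205.39534274205107), np.float64(277.8994209248848))
carton (np.float64(429.94237749547176), np.float64(131.55622386204604)) (np.float64(205.73599831183088), np.float64(214.65136179294265))
```

View pics/s12z.png

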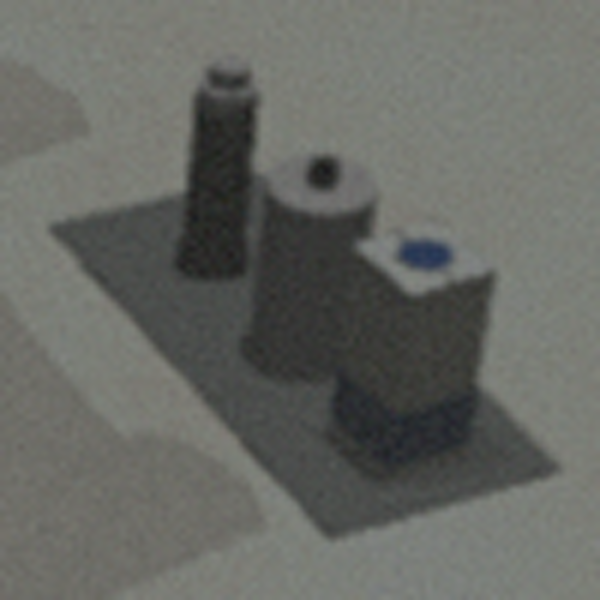

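All upright; the vial cap is at (516,-321), about 4 mm from the dish centre. Next I fetch the jar back.

```bash
cat >> h.py <<'E'
def tg(*targets):
    s=arm.read_state();R=Ro.from_quat(s['ee_rot']).as_matrix();g=s['position']+155*R[:,2]
    print('t %.2f grasp'%s['clock'],g.round(1),'yaw %.3f tilt %.4f w %.1f F'%(np.arctan2(R[1,0],R[0,0]),np.arccos(-R[2,2]),s['gripper_width']),s['contact_force'].round(1))
    for x in targets: print((R.T@(np.array(x)-g)).round(1))
E
python3 - <<'E'
from h import *
tg((481.4,310.3,190))
E
python3 -m jog '[[[-5,-50,0,0],[-10,-100,0,0],[-16,-160,0,0],[-22,-220,0,0],[-26,-270,0,0]]]'
python3 - <<'E'
from h import *
tg((481.4,310.3,190))
E
```

```text
t 29.65 grasp [523.9 -81.3 193.5] yaw -0.035 tilt 0.0226 w 70.1 F [0.2 0.  0.4]
[ -56.1 -389.9    3.7]
clock: 30.28
position: [503.6, 190.5, 349.7]
ee_rot: [1.0, -0.017, 0.012, -0.002]
contact_force: [0.6, 0.3, 0.3]
gripper_width: 69.7
t 30.27 grasp [507.2 191.  194.8] yaw -0.034 tilt 0.0238 w 69.7 F [0.6 0.3 0.3]
[ -30.  -118.3    4.6]
```

```bash
python3 -m jog '[[[-15,-55,0,0],[-29,-110,0,0],[-30,-118,0,0],[-30,-118,0,0],[-30,-118,0,0]]]'
python3 - <<'E'
from h import *
tg((481.4,310.3,76.5))
E
```

```text
clock: 30.9
position: [477.9, 308.1, 349.7]
ee_rot: [1.0, -0.018, 0.012, -0.002]
contact_force: [-0.3, -0.7, -0.1]
gripper_width: 70.1
t 30.90 grasp [481.6 308.6 194.7] yaw -0.036 tilt 0.0235 w 70.1 F [-0.3 -0.7 -0.1]
[ -3.   -1.2 118.2]
```

```bash
python3 -m jog '[[[-1,-1,30,0],[-1.5,-1,65,0],[-2,-1,95,0],[-2.5,-1,114,0],[-3,-1,118,0]]]'
python3 -m jog '[[[0,0,0,0],[0,0,0,0],[0,0,0,0],[0,0,0,0],[0,0,0,0]]]' 0
python3 - <<'E'
from h import *
tg((481.4,310.3,200))
E
```

```text
clock: 31.52
position: [478.0, 308.0, 230.6]
ee_rot: [1.0, -0.019, 0.011, -0.001]
contact_force: [0.3, -1.2, 1.3]
gripper_width: 70.0
clock: 32.15
position: [478.3, 308.1, 231.5]
ee_rot: [1.0, -0.019, 0.011, -0.001]
contact_force: [1.7, -1.0, 4.2]
gripper_width: 49.3
t 32.15 grasp [481.8 308.3  76.5] yaw -0.037 tilt 0.0227 w 49.3 F [ 1.7 -1.   4.2]
[   2.3   -2.2 -123.4]
```

```bash
python3 -m jog '[[[0,0,-8,0],[0,0,-35,0],[0,0,-75,0],[0,0,-110,0],[2,15,-122,0]]]'
python3 -m jog '[[[18,50,0,0],[36,105,0,0],[54,160,0,0],[72,215,0,0],[90,270,0,0]]]'
python3 - <<'E'
from h import *
tg((576.9,-52.8,190))
E
```

```text
clock: 32.78
position: [476.8, 293.2, 355.2]
ee_rot: [1.0, -0.018, 0.012, -0.003]
contact_force: [0.1, -0.4, -3.2]
gripper_width: 49.5
clock: 33.4
position: [556.1, 17.5, 354.2]
ee_rot: [1.0, -0.018, 0.01, -0.002]
contact_force: [1.0, 0.3, -3.5]
gripper_width: 49.4
t 33.40 grasp [559.4  18.2 199.3] yaw -0.037 tilt 0.0214 w 49.4 F [ 1.   0.3 -3.5]
[19.9 70.4  9.3]
```

```bash
python3 -m jog '[[[10,35,0,0],[19,66,0,0],[20,70,5,0],[20,70.4,30,0],[19,70.4,60,0]]]'
python3 - <<'E'
from h import *
tg((576.9,-52.8,81),(576.9,-52.8,77.5))
E
```

```text
clock: 34.02
position: [572.9, -53.3, 292.8]
ee_rot: [1.0, -0.019, 0.01, -0.003]
contact_force: [-0.6, -0.1, -2.9]
gripper_width: 49.5
t 34.02 grasp [576.  -52.5 137.8] yaw -0.038 tilt 0.0205 w 49.5 F [-0.6 -0.1 -2.9]
[-0.2  0.6 56.8]
[-0.2  0.7 60.3]
```

```bash
python3 -m jog '[[[0,0.4,20,0],[-0.2,0.4,40,0],[-0.2,0.5,52,0],[-0.2,0.5,55,0],[-0.2,0.5,56,0]]]'
python3 -m jog '[[[0,0,1,0],[0,0,2,0],[0,0,3,0],[0,0,4,0],[0,0,5,0]]]'
python3 - <<'E'
from h import *
tg((576.9,-52.8,77.5))
E
```

```text
clock: 34.65
position: [573.9, -53.3, 237.0]
ee_rot: [1.0, -0.019, 0.01, -0.003]
contact_force: [0.4, 0.1, -0.8]
gripper_width: 49.5
clock: 35.28
position: [574.2, -53.3, 232.6]
ee_rot: [1.0, -0.018, 0.01, -0.003]
contact_force: [-1.2, 0.8, 4.5]
gripper_width: 49.4
t 35.27 grasp [577.5 -52.5  77.7] yaw -0.037 tilt 0.0215 w 49.4 F [-1.2  0.8  4.5]
[-0.6  0.3  0.2]
```

Contact at the expected height. Releasing, then on to the handle.

```bash
python3 -m jog '[[[0,0,0,0],[0,0,0,0],[0,0,0,0],[0,0,0,0],[0,0,-2,0]]]' 70
python3 -m jog '[[[0,0,-40,0],[0,0,-90,0],[0,0,-116,0],[-10,-20,-118,0],[-35,-70,-118,0]]]'
python3 -m jog '[[[-20,-50,0,0],[-42,-100,0,0],[-66,-155,0,0],[-88,-205,0,0],[-110,-255,0,0]]]'
python3 - <<'E'
from h import *
tg((402.2,310.1,195))
im,d=arm.get_image('scene');cv2.imwrite('pics/s13.png',cv2.resize(im[80:250,150:460],None,fx=2.5,fy=2.5,interpolation=2))
E
```

```text
clock: 35.9
position: [574.1, -53.3, 234.6]
ee_rot: [1.0, -0.018, 0.01, -0.003]
contact_force: [0.3, -0.3, 0.1]
gripper_width: 70.1
clock: 36.52
position: [539.5, 17.1, 352.8]
ee_rot: [1.0, -0.02, 0.011, -0.003]
contact_force: [0.3, 0.5, 0.2]
gripper_width: 70.4
clock: 37.15
position: [438.9, 277.8, 352.4]
ee_rot: [1.0, -0.02, 0.011, -0.003]
contact_force: [1.2, 0.2, 0.6]
gripper_width: 69.9
t 37.15 grasp [442.5 278.7 197.4] yaw -0.040 tilt 0.0238 w 69.9 F [1.2 0.2 0.6]
[-41.6 -29.7   1.7]
```

View pics/s13.png

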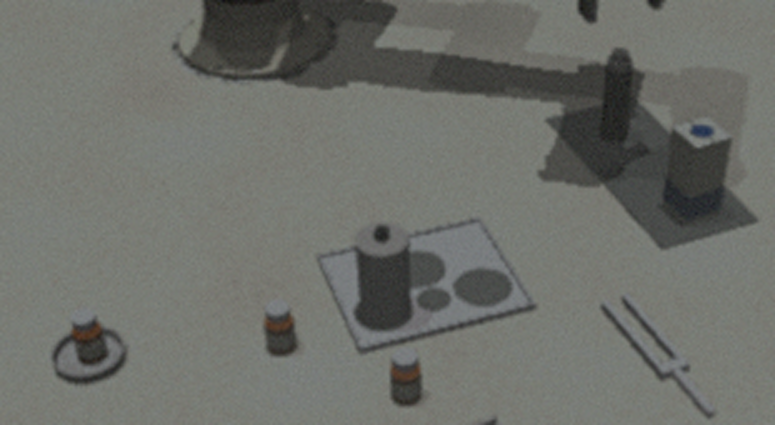

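The jar is upright on its mark at (383,280). Next, the handle.

```bash
python3 -m jog '[[[-20,-15,0,0],[-41,-29,0,0],[-41.6,-29.7,0,0],[-41.6,-29.7,0,0],[-41.6,-29.7,0,0]]]' 62
python3 - <<'E'
from h import *
tg((402.2,310.1,77))
E
```

```text
clock: 37.83
position: [397.8, 313.0, 351.8]
ee_rot: [1.0, -0.018, 0.012, -0.004]
contact_force: [0.4, -0.1, -0.2]
gripper_width: 61.9
t 37.83 grasp [401.7 314.3 196.8] yaw -0.037 tilt 0.0260 w 61.9 F [ 0.4 -0.1 -0.2]
[ -2.2   5.2 119.8]
```

```bash
python3 -m jog '[[[-1,4,30,0],[-1,4.5,65,0],[-1.5,5,95,0],[-2,5,114,0],[-2,5,119.5,0]]]'
python3 - <<'E'
from h import *
tg((402.2,310.1,77))
E
python3 -m jog '[[[0,0,0,0],[0,0,0,0],[0,0,0,0],[0,0,0,0],[0,0,0,0]]]' 0
python3 - <<'E'
from h import *
tg((402.2,310.1,195),(531,2.3,195))
E
```

```text
clock: 38.45
position: [398.9, 308.4, 231.0]
ee_rot: [1.0, -0.019, 0.012, -0.003]
contact_force: [0.8, 0.6, 0.3]
gripper_width: 62.2
t 38.45 grasp [402.5 309.3  76. ] yaw -0.038 tilt 0.0240 w 62.2 F [0.8 0.6 0.3]
[-0.3 -0.8 -1. ]
clock: 39.08
position: [399.2, 308.6, 231.8]
ee_rot: [1.0, -0.019, 0.012, -0.004]
contact_force: [0.4, -1.1, 5.8]
gripper_width: 28.3
t 39.08 grasp [403.  309.7  76.9] yaw -0.037 tilt 0.0254 w 28.3 F [ 0.4 -1.1  5.8]
[   2.    -1.3 -118.1]
[ 142.2  301.5 -117.1]
```

```bash
python3 -m jog '[[[0,0,-8,0],[0,0,-40,0],[0,0,-80,0],[2,5,-115,0],[12,30,-118,0]]]'
python3 -m jog '[[[22,48,0,0],[45,96,0,0],[70,148,0,0],[95,200,0,0],[120,250,0,0]]]'
python3 - <<'E'
from h import *
tg((531,2.3,190))
E
```

```text
clock: 39.7
position: [407.3, 278.2, 352.8]
ee_rot: [1.0, -0.017, 0.014, -0.006]
contact_force: [-0.5, 0.2, -1.7]
gripper_width: 28.6
clock: 40.33
position: [518.5, 22.5, 352.7]
ee_rot: [1.0, -0.017, 0.014, -0.007]
contact_force: [1.5, 0.3, -1.2]
gripper_width: 28.0
t 40.33 grasp [522.8  24.5 197.7] yaw -0.035 tilt 0.0304 w 28.0 F [ 1.5  0.3 -1.2]
[ 8.7 22.   7.7]
```

```bash
python3 -m jog '[[[5,12,0,0],[8.7,22,5,0],[8.5,22.2,30,0],[8,22.4,55,0],[7,22.5,70,0]]]'
python3 - <<'E'
from h import *
tg((531,2.3,82))
E
```

```text
clock: 40.95
position: [526.0, 1.4, 281.1]
ee_rot: [1.0, -0.017, 0.013, -0.006]
contact_force: [0.6, 0.3, -1.2]
gripper_width: 28.6
t 40.95 grasp [529.9   3.4 126.2] yaw -0.034 tilt 0.0282 w 28.6 F [ 0.6  0.3 -1.2]
[ 0.   1.6 44.2]
```

```bash
python3 -m jog '[[[0,1,15,0],[0,1.6,30,0],[0,1.6,40,0],[0,1.6,43,0],[0,1.6,44,0]]]'
python3 -m jog '[[[0,0,1,0],[0,0,2,0],[0,0,3,0],[0,0,4,0],[0,0,5,0]]]'
python3 - <<'E'
from h import *
tg((531,2.3,78))
E
```

```text
clock: 41.58
position: [527.3, 0.4, 237.2]
ee_rot: [1.0, -0.017, 0.013, -0.006]
contact_force: [-0.3, 0.3, -2.6]
gripper_width: 28.6
clock: 42.2
position: [527.6, 0.5, 232.9]
ee_rot: [1.0, -0.016, 0.013, -0.006]
contact_force: [-2.5, 0.4, 7.2]
gripper_width: 28.8
t 42.20 grasp [531.7   2.4  77.9] yaw -0.033 tilt 0.0289 w 28.8 F [-2.5  0.4  7.2]
[-0.7  0.2 -0.1]
```

Contact at the expected height. Releasing, then the carton.

```bash
python3 -m jog '[[[0,0,0,0],[0,0,0,0],[0,0,0,0],[0,0,0,0],[0,0,-2,0]]]' 62
python3 -m jog '[[[0,0,-40,0],[0,0,-90,0],[0,0,-116,0],[0,-20,-118,0],[5,-70,-118,0]]]' 70
python3 -m jog '[[[3,-50,0,0],[6,-100,0,0],[10,-155,0,0],[14,-205,0,0],[15,-230,0,0]]]'
python3 - <<'E'
from h import *
tg((561.9,309.9,195))
im,d=arm.get_image('scene');cv2.imwrite('pics/s14.png',cv2.resize(im[80:250,150:460],None,fx=2.5,fy=2.5,interpolation=2))
E
```

```text
clock: 42.82
position: [527.5, 0.5, 234.8]
ee_rot: [1.0, -0.016, 0.013, -0.006]
contact_force: [-0.7, -0.7, 0.0]
gripper_width: 62.3
clock: 43.45
position: [531.5, 68.3, 354.8]
ee_rot: [1.0, -0.018, 0.013, -0.007]
contact_force: [0.1, 0.2, -0.8]
gripper_width: 70.6
clock: 44.08
position: [554.7, 299.9, 358.0]
ee_rot: [1.0, -0.017, 0.013, -0.007]
contact_force: [0.0, 0.2, -0.4]
gripper_width: 69.7
t 44.08 grasp [558.9 301.8 203.1] yaw -0.035 tilt 0.0299 w 69.7 F [ 0.   0.2 -0.4]
[ 2.5 -8.1  8.3]
```

View pics/s14.png

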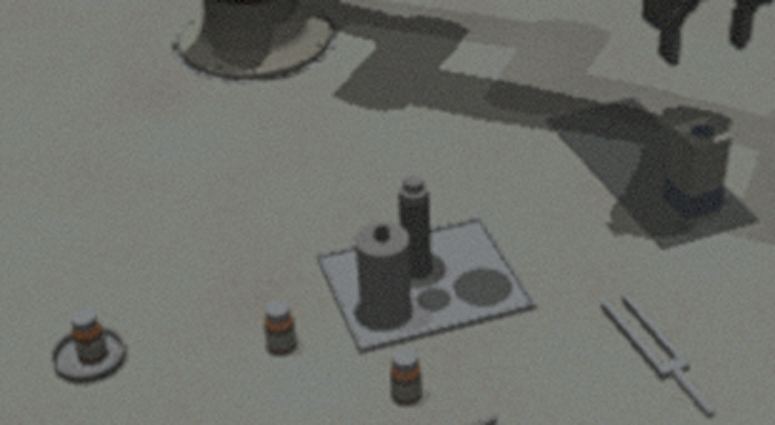

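The handle stands on its mark at (415,230). Next, down onto the carton.

```bash
python3 -m jog '[[[1,-5,10,0],[0.5,-8,40,0],[0,-8,75,0],[-1,-8,105,0],[-1,-8,120,0]]]'
python3 - <<'E'
from h import *
tg((561.9,309.9,78))
E
```

```text
clock: 44.75
position: [557.2, 309.6, 235.8]
ee_rot: [1.0, -0.017, 0.012, -0.006]
contact_force: [0.7, -0.0, 0.2]
gripper_width: 69.9
t 44.75 grasp [561.  311.3  80.8] yaw -0.035 tilt 0.0272 w 69.9 F [ 0.7 -0.   0.2]
[0.8 1.4 2.9]
```

```bash
python3 -m jog '[[[0.5,1,1,0],[0.8,1.4,3,0],[0.8,1.4,3,0],[0.8,1.4,3,0],[0.8,1.4,3,0]]]'
python3 -m jog '[[[0,0,0,0],[0,0,0,0],[0,0,0,0],[0,0,0,0],[0,0,0,0]]]' 0
python3 -m jog '[[[0,0,-8,0],[0,0,-40,0],[0,0,-80,0],[0,5,-112,0],[0,30,-120,0]]]'
python3 - <<'E'
from h import *
tg((584.2,51.2,190))
E
```

```text
clock: 45.38
position: [558.0, 308.3, 233.3]
ee_rot: [1.0, -0.017, 0.013, -0.006]
contact_force: [0.5, -0.2, 0.4]
gripper_width: 70.2
clock: 46.0
position: [558.2, 308.6, 234.0]
ee_rot: [1.0, -0.017, 0.013, -0.006]
contact_force: [-0.3, 0.9, 5.6]
gripper_width: 44.0
clock: 46.62
position: [554.0, 277.2, 355.2]
ee_rot: [1.0, -0.016, 0.015, -0.008]
contact_force: [0.3, -0.6, -1.4]
gripper_width: 44.2
t 46.62 grasp [558.5 279.5 200.3] yaw -0.033 tilt 0.0329 w 44.2 F [ 0.3 -0.6 -1.4]
[ 32.9 227.5   7.7]
```

```bash
python3 -m jog '[[[7,50,0,0],[14,100,0,0],[22,150,0,0],[30,205,0,0],[33,227.5,5,0]]]'
python3 - <<'E'
from h import *
tg((584.2,51.2,85))
E
```

```text
clock: 47.25
position: [578.5, 44.9, 346.0]
ee_rot: [1.0, -0.018, 0.013, -0.007]
contact_force: [-0.2, -0.1, -1.2]
gripper_width: 43.9
t 47.25 grasp [582.4  47.  191.1] yaw -0.037 tilt 0.0292 w 43.9 F [-0.2 -0.1 -1.2]
[ -1.1  -2.7 106.1]
```

```bash
python3 -m jog '[[[1,-4,10,0],[1,-4,40,0],[0,-3,70,0],[-1,-3,85,0],[-1,-3,90,0]]]'
python3 - <<'E'
from h import *
tg((584.2,51.2,83))
E
```

```text
clock: 47.88
position: [579.4, 49.3, 254.7]
ee_rot: [1.0, -0.018, 0.011, -0.007]
contact_force: [-0.0, 0.0, -1.0]
gripper_width: 44.0
t 47.88 grasp [583.   51.4  99.7] yaw -0.037 tilt 0.0265 w 44.0 F [-0.  0. -1.]
[ 0.8  0.3 16.7]
```

```bash
python3 -m jog '[[[0.5,0,6,0],[0.8,0,12,0],[0.8,0,15.5,0],[0.8,0,16.5,0],[0.8,0,16.5,0]]]'
python3 -m jog '[[[0,0,1,0],[0,0,2,0],[0,0,3,0],[0,0,4,0],[0,0,4,0]]]'
python3 - <<'E'
from h import *
tg((584.2,51.2,80))
E
```

```text
clock: 48.5
position: [580.7, 49.5, 238.4]
ee_rot: [1.0, -0.018, 0.012, -0.007]
contact_force: [0.2, 0.4, -0.3]
gripper_width: 44.2
clock: 49.12
position: [580.8, 49.6, 235.0]
ee_rot: [1.0, -0.018, 0.012, -0.007]
contact_force: [-2.4, 0.6, 4.8]
gripper_width: 44.0
t 49.12 grasp [584.5  51.6  80.1] yaw -0.036 tilt 0.0271 w 44.0 F [-2.4  0.6  4.8]
[-0.3  0.4  0.1]
```

Contact at the expected height. I'll release, rise and back away for a final look.

```bash
python3 -m jog '[[[0,0,0,0],[0,0,0,0],[0,0,0,0],[0,0,0,0],[0,0,-2,0]]]' 70
python3 -m jog '[[[0,0,-40,0],[0,0,-90,0],[0,0,-116,0],[0,-20,-118,0],[-15,-70,-118,0]]]'
python3 -m jog '[[[-20,-50,0,0],[-40,-105,0,0],[-60,-160,0,0],[-80,-210,0,0],[-100,-260,0,0]]]'
python3 -m jog '[[[0,0,0,0],[0,0,0,0],[0,0,0,0],[0,0,0,0],[0,0,0,0]]]'
python3 - <<'E'
from h import *
f=lambda x,y:(285+(x+.5)/8-.5,182+(y+.5)/8-.5)
for n in('top','scene'):
    im,d=arm.get_image(n); cv2.imwrite(f'{n}15raw.png',im)
    if n=='scene': cv2.imwrite('pics/s15.png',cv2.resize(im[80:250,150:460],None,fx=2.5,fy=2.5,interpolation=2))
    else:
        cv2.imwrite('pics/t15.png',cv2.resize(im[182:257,285:370],None,fx=8,fy=8,interpolation=2)); cv2.imwrite('pics/t15w.png',im)
E
```

```text
clock: 49.75
position: [580.7, 49.6, 236.9]
ee_rot: [1.0, -0.018, 0.012, -0.007]
contact_force: [-0.2, -0.4, -0.1]
gripper_width: 70.0
clock: 50.38
position: [565.6, 118.6, 354.8]
ee_rot: [1.0, -0.02, 0.011, -0.007]
contact_force: [0.4, 0.9, -0.4]
gripper_width: 70.1
clock: 51.0
position: [474.5, 384.8, 354.6]
ee_rot: [1.0, -0.02, 0.01, -0.006]
contact_force: [0.8, 0.7, -0.9]
gripper_width: 70.1
clock: 51.62
position: [474.8, 384.0, 354.7]
ee_rot: [1.0, -0.02, 0.01, -0.006]
contact_force: [0.2, 0.4, -0.2]
gripper_width: 70.0
```

View pics/t15.png

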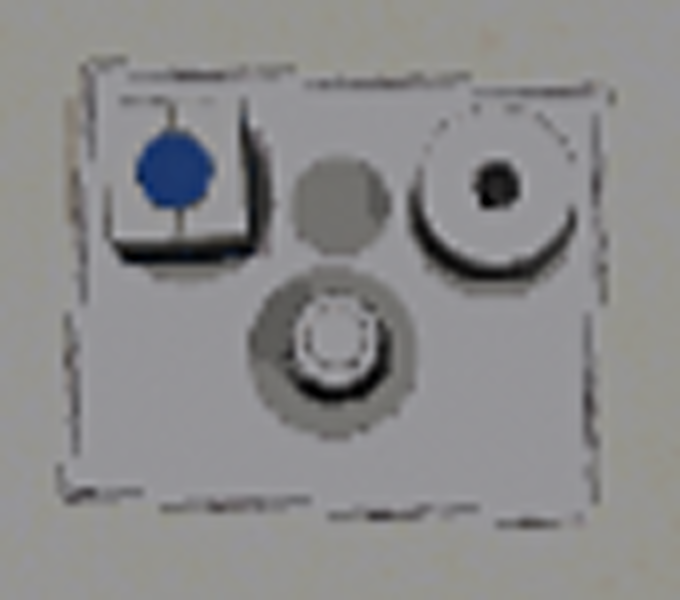

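View pics/s15.png

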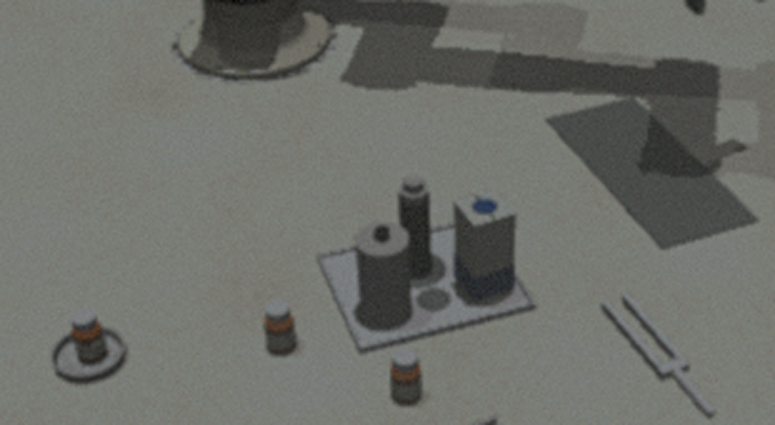

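View pics/t15w.png

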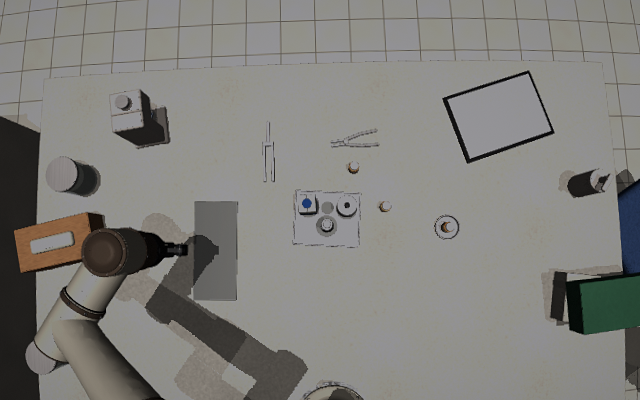

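Final pictures: the dot is at (174,170) against (175,173) at the start, the knob at (496,185) against (505,186), and the neck at (337,336), unchanged. All are within about 3 mm. The vial stands upright in the dish, and the fork and speculum are unchanged.

```bash
python3 - <<'E'
from h import *
print(arm.read_state()['joint_vel'].round(4)); print(arm.job_done())
E
```

```text
[ 0.0051  0.0026  0.0014 -0.0023 -0.0019  0.0008]
the job is handed in; nothing more can be done
None
```

The job is done and handed in at about 52 s of the 136 s allowed; no verdict is reported. I stood the carton, the handle and the jar on the mat, moved the vial into the steel dish, then put the jar, handle and carton back on their own marks.

**Last checks, from the final pictures:**
- **Jar, carton and handle:** all three stand upright. Against the first top view, the handle is within 1 mm of its start, the carton about 1 mm off and the jar about 3 mm off (limit 15 mm).
- **Vial:** it stands upright in the dish. The top view puts it about 4 mm off the dish's centre (limit 18 mm).
- **Fork and speculum:** they look unmoved in the top view.
- **Gripper:** it was open and well clear of everything when I handed in.

**What disagreed:**
- **Camera offset:** the scene camera read 1 to 6 mm farther out in x than the top camera on the tray. On my first reading of the dish it was about 9 mm farther out; a closer look brought that down to about 3 mm. I used the top view.
- **Finger opening:** the gripper read 1 to 2.5 mm less than the diameters given for the handle and the vial.
- **Tool tilt:** the tool's tilt crept up to about 0.03 rad during the run. The placed things still look upright.

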